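# Open the food box by its hidden catch and stack the spare tote

### The arm

A 7-joint arm with a two-finger parallel gripper is mounted at the origin on a cart in front of the work surface, level with it; the furniture and walls round the work are solid. World frame = base frame: x ahead of the robot, y to its left, z up, the work surface at z = 0. Lengths are in m, angles in rad, forces in N, time in s.
With the tool pointing down it reaches from about 0.4 to 0.85 m from the base axis. Payload 6.9 kg.
Tool frame: the origin (TCP) lies on the mounting face of the last link; the fingertips stand 173 mm ahead of it and the grasp point (between the pads) lies 155 mm ahead of it (nose_length is the distance from the TCP to the fingertips, in m); z points along the fingers, y is the line along which they close (so a half turn about z gives the same grasp; the last joint's range is limited). The gripper opens to 85 mm and grips with 20 to 120 N. Pads are 22 mm wide; open, the fingers measure 114 mm over their backs; the gripper's body (76 mm by 85 mm) begins 54 mm behind the grasp point. The pads swing forward as they close: fully open they stand 13 mm farther back than shut.
Start: joints at [1.405, 0.507, -0.238, 1.5, 0.126, 1.149, -0.155], TCP at [0.168, -0.602, 0.405] pointing down, gripper open.
Joint ranges: [-3.08, 3.08], [-0.24, 2.05], [-1.43, 1.35], [0, 2.5], [-1.52, 4.66], [0.17, 1.96], [-2.89, 2.89]. Speed limits (rad/s): [2.39, 2.39, 3.14, 3.14, 3.14, 3.14, 3.14].

### API

Orientations are given as a unit quaternion [x, y, z, w].
In Python, from rig import * gives the robot as it stands.
- The arm moves only by the tool carry_out, never from a script. Its argument "rows" is a list of rows, each an object of numbers: "tx", "ty", "tz": the shift along the tool's x, y, z each as a share of 0.5 m, from -1 to 1; "wx", "wy", "wz": the turn, a rotation vector about the tool's x, y, z each as a share of 180 degrees, from -1 to 1; "jaw": the closure, from 0 (fully open) to 1 (shut). A call has 1 to 8 rows; each row is the pose to reach, as a shift and turn from the pose commanded when the call began, along the tool's axes at that moment, turning the shorter way round; what a row does not reach only later rows make up. A row lasts 1/10 s, in which the tool goes at most 50 mm and 8.59 degrees, less where a joint would pass 70% of its speed; a pose out of reach is approached as far as the arm can. A call with a number of a shift or a turn outside -1 to 1 is refused whole. A call with a gripper value outside its range is refused whole. The fingers move at their own pace and stop on an object; the grip force is fixed at half the most. Time passes only in rows, so rows that repeat a pose let the fingers close. It gives the time, the measured TCP pose, the force, the opening and the grip force at its end, in the units of the state.
- observe(): the state, without advancing time (a new reading comes with each control period).
- camera(name): name is "scene" or "top" or "wrist"; returns a dict with "img" (420x560x3 uint8, red, green, blue), "depth" (420x560 float32, m along the optical axis (not along the pixel's ray), 0 where there is no reading), "intrinsics" (3x3 intrinsics, pixels), "rvec" (rotation vector, rad) and "tvec" (3), from world to camera coordinates, as OpenCV has them. Camera axes: x right, y down, z forward; pixel columns grow to the right and rows downward; lengths in m; the calibration is good to about 2 mm. The wrist camera is an equidistant fisheye: a pixel r from the principal point sees the ray r / f radians off the axis. A picture is of the moment at which its call begins.
- finish_job(): hands the job in; it is judged then, once.
The state is a dict: "time_s": time; "q": joint angles; "joint_velocities": joint speeds; "joint_efforts": joint torques, N m; "tcp_pos": TCP position; "eef_rot": TCP orientation; "ft_force": force on the tool from outside, world axes, zero at the start; "moment": the same for the moment, N m; "opening": finger opening in m; "finger_force": force on a finger pad.
Only numpy, scipy, OpenCV 4.12 (cv2) and the standard library are available. Lean on these libraries where they do the work, as an engineer would, in place of code of your own. Each camera call takes 0.05 s, during which the arm holds its last target. There are 200 camera calls.

### The job

The grey food box is shut against raccoons by a hidden catch: feel along the floor of the finger groove behind its front edge until the closed fingertips drop into a recess, and press down the plate in there so that the lid springs open. Take out the empty tote and stack it on the tote of vegetables in front of the spice shelf, turned half round so that it stands squarely on the other's ledges instead of sinking in onto the vegetables. You will have to set it down and take it by its other side, since no finger fits between the full tote and the shelf; leave the full tote and the things round about where they are.

Things in the scene. Friction and masses are not known exactly. Their poses are not given: they have to be found in the camera images.
- food_box: Fixed grey insulated box, 232 (x) x 234 (y) x 108 mm high, origin under its centre, front face to its -x. Along the top of its front runs an open finger groove, x = -108 to -72 mm, y = -53 to +53 mm. Behind it the tote's compartment: x = -55 to +100, y = -103 to +103 mm, floor at z = 16 mm; its walls are 94 mm (front) to 98 mm high.
- groove (a point): Middle of the groove's black floor, 20 mm below the box's top. Somewhere in this floor, 30 mm or less to either side (along the box's y; another place each time, not given), is the middle of a recess 46 mm long in y and as wide as the groove. Its bottom, 16 mm below the groove's floor, is the catch plate; press it down on the line through this point (15 mm behind the front wall's inner face).
- lid (a joint): Lid of the food box, hinged along the top of its back edge (x = +115, z = 103 mm of the box). 0 = shut and caught, 1.8 rad = wide open, leaning back. No handle. A spring (2 to 3 N at the front edge) throws it open by itself in 1 to 2 s once the catch lets go, and holds it open; a gripper above it only delays it.
- catch (a joint): Hidden catch plate, on a cross shaft behind and below it: 0 = at rest, 0.42 rad = fully pressed (about 8 mm down). It lets the lid go at about 0.22 rad (5 mm down, 3 to 8 N) and springs back.
- tote: Empty white stack-nest tote, 116 (x) x 196 (y) x 75 mm high, 0.15 to 0.3 kg, origin under its centre; first in the food box, -x side to the front, where alone a finger fits outside it (30 mm or more). Set on another tote the same way round it sinks in; turned half round, its floor stands on the other's ledges, 70 mm above the other's underside, inside the rim with 3 mm play.
- tote_narrow (a point): Middle of the moulded grip on the empty tote's -x side, 9 mm below the rim. The grip is 70 mm long, with upright faces 9 mm apart (|x| = 49 to 58 mm), from z = 45 to 75 mm (rim).
- tote_wide (a point): Middle of the like grip on the +x side, 9 mm below the rim; the wide grip, 130 mm long. Each end of a tote has two flutes, off centre towards the wide grip, with ledges 5 mm below the rim, on which a tote turned half round stands: its wide grip over the other's narrow grip.
- full_tote: A like tote, loose on the worktop, holding a tomato and a lemon (their tops 5 mm or more below its ledges); origin under its centre, narrow grip (-x) to the robot, its wide-grip side (+x) 5 to 9 mm from the spice shelf, so that no finger fits there.
- spice_shelf: Fixed wooden shelf with jars, 70 (x) x 240 (y) x 165 mm high, origin under its centre, behind the full tote; higher than two stacked totes.
- tomato: Tomato in the full tote, 58 mm across, 62 mm high.
- lemon: Lemon in the full tote, 78 x 55 x 56 mm.
- onion: Onion on the worktop, 71 mm across, bystander.
- tumbler: Glass tumbler, 80 mm across, 91 mm high, bystander.
- sardine_tin: Flat tin, 105 x 63 x 26 mm, bystander.

How it is judged:
On the way:
1. the catch has been pressed and the lid has sprung open (value of joint lid above 1.3 rad), for 0.2 s.
At the end, for the whole second after the job is handed in: The empty tote stands on the full one's ledges, its underside 66 to 74 mm above the other's, its middle within 7 mm of the other's each way, its wide grip over the other's narrow grip, level within 0.04 rad, at rest; the full tote is level and within 30 mm of where it stood (z of tote in the frame of full_tote between 0.066 and 0.074 m and x of tote in the frame of full_tote between -0.007 and 0.007 m and y of tote in the frame of full_tote between -0.007 and 0.007 m and x of tote_wide in the frame of full_tote below -0.04 m and angle between tote's own z axis and vertical below 0.04 rad and angle between full_tote's own z axis and vertical below 0.03 rad and linear speed of tote below 0.02 m/s and distance of full_tote from where it was at the start of the episode below 0.03 m); the robot touches nothing.
It fails at once if the empty tote pressed on a vegetable (more than 4 N) (contact force between tote and tomato above 4 N or contact force between tote and lemon above 4 N).
It fails at once if the full tote was pushed more than 40 mm away (distance of full_tote from where it was at the start of the episode above 0.04 m).
It fails at once if a bystander (onion, tumbler, flat tin) was pushed more than 40 mm (distance of any of onion, tumbler, sardine_tin from where it was at the start of the episode above 0.04 m).
It also fails if it takes over 67 s, if anything falls off the work surface, if the arm or the gripper's body presses on something with over 40 N, if the wrist force passes 120 N, or if a joint passes its speed limit or range.

## Working session

There is one attempt and no reset: what is moved stays moved. The work goes in short steps, Python scripts to look and compute and a tool call to move; the robot and the scene stay as the last step left them, time stands still between calls to the robot, and variables do not carry over. Pictures are saved under pics/ and viewed, at most 10 in all, crops included, and the job is handed in when it is done.

Besides the shell and the picture viewer there is one more tool, called after ">>>" as a command line: name --argument value ..., lists and objects as JSON in quotes. carry_out: Moves the arm, as the interface text tells. Its arguments: {"type":"object","properties":{"rows":{"type":"array","items":{"type":"object","properties":{"tx":{"type":"number","minimum":-1,"maximum":1},"ty":{"type":"number","minimum":-1,"maximum":1},"tz":{"type":"number","minimum":-1,"maximum":1},"wx":{"type":"number","minimum":-1,"maximum":1},"wy":{"type":"number","minimum":-1,"maximum":1},"wz":{"type":"number","minimum":-1,"maximum":1},"jaw":{"type":"number"}}}}},"required":["rows"]}

```bash
ls; mkdir -p pics; python3 - <<'E'
from rig import *
import cv2,numpy as np
print(observe())
for n in ["scene","top"]:
    c=camera(n); cv2.imwrite(f"pics/{n}0.png",c["img"][:,:,::-1]); np.savez(f"{n}0.npz",**c)
    R=cv2.Rodrigues(np.array(c["rvec"]))[0]; print(n,c["intrinsics"],-R.T@np.array(c["tvec"]).ravel(),R)
E
```

```text
pics
{'time_s': 0.0, 'q': array([ 1.40448916,  0.50834225, -0.23756968,  1.50114872,  0.12569939,
        1.14888838, -0.15482843]), 'joint_velocities': array([ 4.81296341e-04, -5.98915255e-04, -9.34448387e-04,  1.12775781e-03,
       -1.38481014e-03,  8.48743548e-04,  1.84958464e-05]), 'joint_efforts': array([ 1.59659253e-04, -6.20590782e+01, -2.18675070e+00, -2.49650753e+01,
        1.26681814e-02,  1.20277124e-02,  5.75010085e-05]), 'tcp_pos': array([ 0.16769373, -0.60187898,  0.40382272]), 'eef_rot': array([ 9.90776904e-01,  1.35500263e-01, -1.26957570e-04, -8.88290742e-04]), 'ft_force': array([-0.18644795, -0.04558421, -0.70741441]), 'moment': array([0.03567717, 0.01564421, 0.02770522]), 'finger_force': 0.0, 'opening': 0.0853392915897721}
scene [[397.74275304   0.         282.20758357]
 [  0.         397.74275304 211.45337616]
 [  0.           0.           1.        ]] [-0.03754773  0.25182691  0.87477269] [[-0.45957213 -0.88788485  0.02130634]
 [-0.65011097  0.31996132 -0.68918827]
 [ 0.60510262 -0.3305832  -0.72426899]]
top [[515.71732769   0.         284.84752599]
 [  0.         515.71732769 217.34607021]
 [  0.           0.           1.        ]] [ 0.54013437 -0.09467777  1.81950224] [[ 0.00835562 -0.99986262  0.01431494]
 [-0.99867078 -0.00907208 -0.05073829]
 [ 0.05086119 -0.01387196 -0.99860939]]
```

View pics/scene0.png

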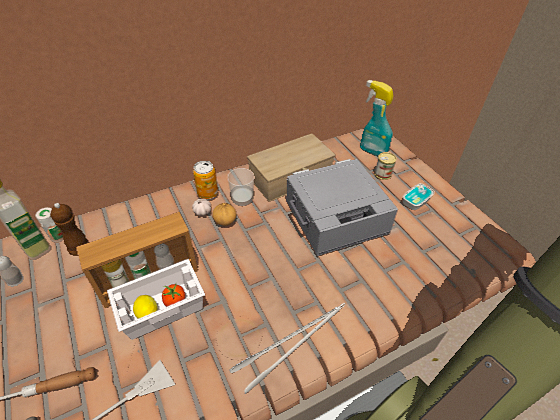

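View pics/top0.png

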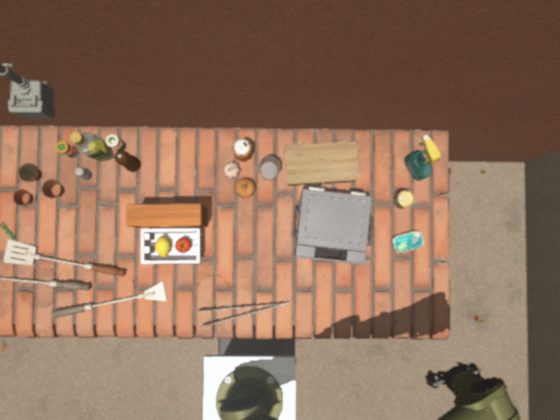

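```bash
cat > h.py <<'E'
import numpy as np,cv2
from scipy.spatial.transform import Rotation as Ro
def cloud(c):
    d=c["depth"];K=c["intrinsics"];v,u=np.mgrid[:d.shape[0],:d.shape[1]]
    R=cv2.Rodrigues(np.array(c["rvec"]))[0];t=np.array(c["tvec"]).ravel()
    P=np.stack([(u-K[0,2])/K[0,0]*d,(v-K[1,2])/K[1,1]*d,d],-1)
    return (P-t)@R
def rect(P):
    (cx,cy),(w,h),a=cv2.minAreaRect(P[:,:2].astype(np.float32)); return np.round([cx,cy,w,h,a],4)
E
python3 - <<'E'
from h import *
for n in ["top","scene"]:
    c=np.load(n+"0.npz"); W=cloud(c); I=c["img"].astype(int)
    x,y,z=W[...,0],W[...,1],W[...,2]
    ok=c["depth"]>0
    reg=(slice(180,270),slice(290,380)) if n=="top" else (slice(155,255),slice(280,400))
    m=np.zeros_like(ok);m[reg]=1
    b=m&ok&(z>.085)&(z<.125)
    print(n,"box",rect(W[b]),np.median(z[b]),np.percentile(z[b],[2,98]))
    reg=(slice(226,268),slice(135,205)) if n=="top" else (slice(255,340),slice(105,210))
    m=np.zeros_like(ok);m[reg]=1
    sat=I.max(-1)-I.min(-1)
    b=m&ok&(z>.06)&(z<.085)&(sat<45)&(I.min(-1)>90)
    print(n,"tote",b.sum(),rect(W[b]),np.median(z[b]))
    # table height
    print("table",np.median(z[300:310,230:250] if n=="top" else z[280:300,240:270]))
def crop(n,a,b,c0,d,s):
    im=cv2.imread(f"pics/{n}0.png")[a:b,c0:d]; return cv2.resize(im,None,fx=s,fy=s,interpolation=cv2.INTER_CUBIC)
A=crop("top",180,270,285,385,4);B=crop("top",195,275,115,215,4)
C=crop("scene",150,256,280,400,3.33);D=crop("scene",210,340,70,215,2.75)
im=np.zeros((600,800,3),np.uint8)
def put(X,r,c):
    X=X[:600-r,:800-c]; im[r:r+X.shape[0],c:c+X.shape[1]]=X
put(A[:300],0,0);put(B[:300],300,0);put(C[:300],0,400);put(D[60:],300,400)
cv2.imwrite("pics/c1.png",im)
E
```

```text
top box [ 0.615  -0.2715  0.2824  0.2715  0.3938] 0.10815404166630871 [0.08945174 0.11686113]
top tote 603 [0.529  0.269  0.1148 0.1938 0.5448] 0.07355877491746116
table -0.0012313979518558827
scene box [ 0.6541 -0.2801  0.2477  0.3459 84.836 ] 0.10802150873771557 [0.08724393 0.11198461]
scene tote 1822 [0.5534 0.2673 0.1627 0.1957 1.0285] 0.07312118773633633
table -0.002006609382972156
```

View pics/c1.png

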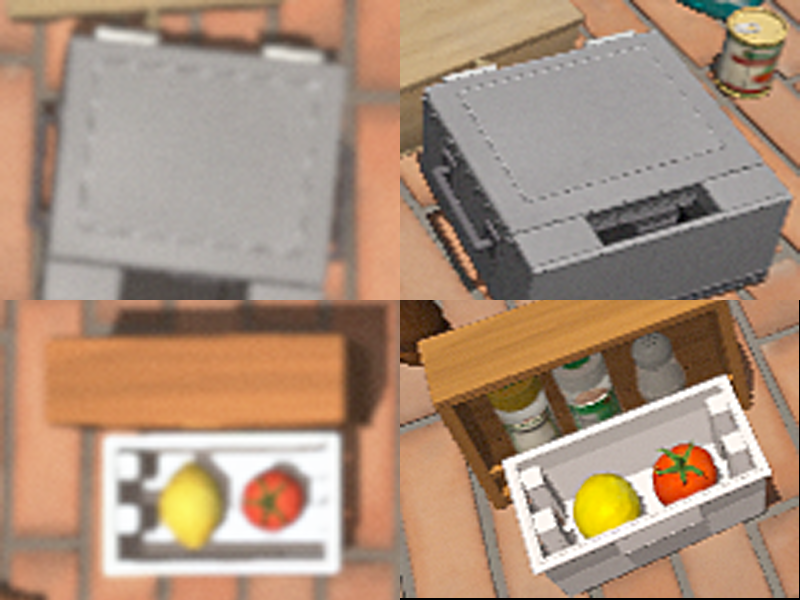

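```bash
python3 - <<'E'
from h import *
for n in ["top","scene"]:
    c=np.load(n+"0.npz"); W=cloud(c); I=c["img"].astype(int); z=W[...,2]
    reg=(slice(180,272),slice(285,385)) if n=="top" else (slice(150,256),slice(280,400))
    m=np.zeros(z.shape,bool);m[reg]=1
    b=m&(z>.102)&(z<.114)&(I.max(-1)-I.min(-1)<22)&(I.max(-1)<200)
    nb,l,st,_=cv2.connectedComponentsWithStats(cv2.morphologyEx(b.astype(np.uint8),cv2.MORPH_OPEN,np.ones((3,3))))
    k=1+np.argmax(st[1:,4]); P=W[l==k]
    print(n,rect(P),np.median(P[:,2]),len(P))
    for p in cv2.boxPoints(cv2.minAreaRect(P[:,:2].astype(np.float32))): print(np.round(p,4))
    # groove
    if 1:
        g=m&(z>.03)&(z<.096)&(I.max(-1)<60); print("groove dark",np.round(W[g].mean(0),4),g.sum(), np.percentile(z[g],[10,50,90]))
        print(rect(W[g]))
    if n=="top":
        # side tote centering by rows
        reg=(slice(226,268),slice(135,205));m[:]=0;m[reg]=1
        b=m&(z>.064)&(z<.085)&(I.max(-1)-I.min(-1)<45)&(I.min(-1)>90)
        P=W[b]
        for s in (-1,1):
            for ax,lo,hi in((0,.19,.35),(1,.49,.57)):
                o=1-ax
                Q=P[(P[:,o]>lo)&(P[:,o]<hi)]
                bins=np.digitize(Q[:,o],np.linspace(lo,hi,25))
                e=[(Q[bins==i,o].mean(),(s*Q[bins==i,ax]).max()*s) for i in set(bins)]
                e=np.array(e); f=np.polyfit(e[:,0],e[:,1],1); print("edge",'xy'[ax],s,np.round(f,4),np.round(np.polyval(f,[.269,.529][ax]),4))
E
```

```text
top [ 0.6603 -0.3294  0.177   0.1234 63.9006] 0.1084990680268589 873
[ 0.5659 -0.3817]
[ 0.6768 -0.436 ]
[ 0.7546 -0.277 ]
[ 0.6438 -0.2228]<stdin>:13: RuntimeWarning: Mean of empty slice.
  ret = um.true_divide(
Traceback (most recent call last):
IndexError: index -1 is out of bounds for axis 0 with size 0
```

```bash
cat >> h.py <<'E'
def atz(c,uv,z):
    K=c["intrinsics"];R=cv2.Rodrigues(np.array(c["rvec"]))[0];t=np.array(c["tvec"]).ravel()
    C=-R.T@t; uv=np.atleast_2d(uv); r=np.c_[(uv[:,0]-K[0,2])/K[0,0],(uv[:,1]-K[1,2])/K[1,1],np.ones(len(uv))]@R
    return C+r*((z-C[2])/r[:,2])[:,None]
E
python3 - <<'E'
from h import *
c=np.load("scene0.npz");P=atz(c,[(319.9,231.7),(397.1,208),(357.5,159.9),(287.5,179.4)],.108);print(P.round(4),P.mean(0))
for i in range(4): d=P[(i+1)%4]-P[i]; print(np.hypot(*d[:2]).round(4),np.degrees(np.arctan2(d[1],d[0])).round(1))
G=atz(c,[(340,223),(336.5,213.7),(370,204),(376.7,212.5)],.108);print(G.round(4),G.mean(0))
t=np.load("top0.npz");print(atz(t,[(302.5,190),(371.3,197.5)],.108).round(4))
im=cv2.imread("pics/top0.png")[225:275,285:385];im=cv2.resize(im,None,fx=6,fy=6,interpolation=cv2.INTER_CUBIC)
cv2.imwrite("pics/c2.png",im)
W=cloud(t)
for v in range(248,266,2): print(v,[f"{a:.3f}" for a in W[v,300:368:6,2]])
E
```

```text
[[ 0.4975 -0.1516  0.108 ]
 [ 0.4771 -0.3833  0.108 ]
 [ 0.6945 -0.4046  0.108 ]
 [ 0.7096 -0.1705  0.108 ]] [ 0.59470309 -0.27749539  0.108     ]
0.2326 -95.0
0.2185 -5.6
0.2346 86.3
0.213 174.9
[[ 0.4998 -0.214   0.108 ]
 [ 0.532  -0.2239  0.108 ]
 [ 0.5222 -0.326   0.108 ]
 [ 0.488  -0.3232  0.108 ]] [ 0.51050995 -0.2717835   0.108     ]
[[ 0.7191 -0.1765  0.108 ]
 [ 0.6963 -0.4065  0.108 ]]
248 ['0.112', '0.119', '0.107', '0.012', '0.008', '0.070', '0.111', '0.112', '1.820', '0.113', '1.820', '0.001']
250 ['0.101', '0.114', '0.112', '0.081', '0.086', '0.078', '0.072', '0.080', '0.104', '0.111', '0.102', '0.005']
252 ['0.100', '0.110', '0.111', '0.090', '0.086', '0.071', '0.076', '0.087', '0.106', '0.103', '0.109', '0.001']
254 ['0.108', '0.106', '0.107', '0.083', '0.093', '0.080', '0.080', '0.085', '0.110', '0.108', '0.103', '-0.004']
256 ['0.111', '0.105', '0.112', '0.091', '0.092', '0.077', '0.068', '0.089', '0.109', '0.103', '0.107', '-0.003']
258 ['0.002', '0.111', '0.117', '0.108', '0.102', '0.052', '0.076', '0.091', '0.112', '0.102', '0.112', '-0.004']
260 ['-0.000', '-0.002', '-0.004', '-0.011', '0.116', '0.110', '0.115', '0.102', '0.104', '0.108', '0.110', '-0.004']
262 ['-0.004', '0.001', '-0.004', '0.007', '-0.012', '-0.007', '-0.002', '0.113', '0.104', '0.106', '0.105', '-0.005']
264 ['0.002', '0.001', '0.001', '-0.005', '0.003', '-0.005', '0.008', '-0.004', '-0.008', '-0.001', '0.101', '-0.004']
```

View pics/c2.png

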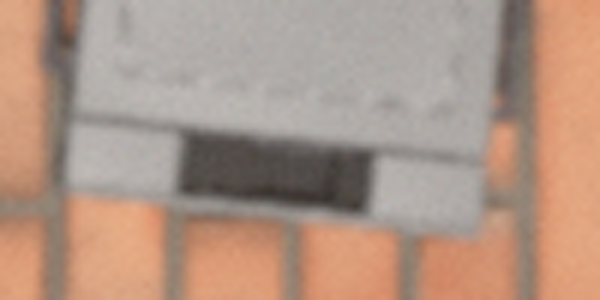

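```bash
python3 - <<'E'
from h import *
t=np.load("top0.npz");s=np.load("scene0.npz")
f=lambda a,b:(285+a/6,225+b/6)
P=atz(t,[f(65,192),f(480,236),(371.3,197.5),(302.5,190)],.108);print(P.round(4),P.mean(0))
for i in range(4): d=P[(i+1)%4]-P[i]; print(np.hypot(*d[:2]).round(4),np.degrees(np.arctan2(d[1],d[0])).round(1))
G=atz(t,[f(180,195),f(367,213),f(375,153),f(183,130)],.108);print(G.round(4),G.mean(0))
yaw=np.radians(-5.5);ex=np.array([np.cos(yaw),np.sin(yaw)]);ey=np.array([-ex[1],ex[0]])
g=np.array([.511,-.2705])
for c in(t,s):
    W=cloud(c);d=W[...,:2]-g;X=d@ex;Y=d@ey;z=W[...,2]
    for y in np.arange(-.06,.06,.006):
        m=(abs(X)<.014)&(Y>=y)&(Y<y+.006)&(z>.05)&(z<.13);print(round(y+.003,3),m.sum(),np.median(z[m]).round(4),end=' | ')
    print()
E
```

```text
[[ 0.4962 -0.1559  0.108 ]
 [ 0.4737 -0.3855  0.108 ]
 [ 0.6963 -0.4065  0.108 ]
 [ 0.7191 -0.1765  0.108 ]] [ 0.59632035 -0.28111611  0.108     ]
0.2307 -95.6
0.2235 -5.4
0.2311 84.3
0.2239 174.7
[[ 0.495  -0.2195  0.108 ]
 [ 0.4859 -0.3229  0.108 ]
 [ 0.519  -0.3273  0.108 ]
 [ 0.5309 -0.2209  0.108 ]] [ 0.507711   -0.27265205  0.108     ]
-0.057 16 0.1093 | -0.051 21 0.0906 | -0.045 12 0.0896 | -0.039 18 0.0863 | -0.033 16 0.0757 | -0.027 14 0.0719 | -0.021 15 0.0732 | -0.015 15 0.071 | -0.009 15 0.0717 | -0.003 14 0.0729 | 0.003 15 0.0735 | 0.009 11 0.0748 | 0.015 14 0.0885 | 0.021 15 0.0876 | 0.027 13 0.0895 | 0.033 13 0.0872 | 0.039 12 0.0869 | 0.045 14 0.0875 | 0.051 10 0.0891 | 0.057 17 0.1086 | 
-0.057 36 0.1041 | -0.051 23 0.0906 | -0.045 9 0.0877 | -0.039 16 0.0873 | -0.033 3 0.0796 | -0.027 2 0.0728 | -0.021 4 0.0725 | -0.015 1 0.0688 | -0.009 3 0.0731 | -0.003 1 0.0695 | 0.003 0 nan | 0.009 6 0.0886 | 0.015 10 0.0882 | 0.021 9 0.0888 | 0.027 12 0.088 | 0.033 11 0.0876 | 0.039 8 0.0872 | 0.045 1 0.0907 | 0.051 4 0.1068 | 0.057 16 0.1084 |
  return _methods._mean(a, axis=axis, dtype=dtype,
  ret = ret.dtype.type(ret / rcount)
```

```bash
cat >> h.py <<'E'
def rows(o,pos,yaw=None):
    """shares for one row: target TCP pos (world), tool yaw (deg, of tool x), pointing down"""
    R0=Ro.from_quat(o["eef_rot"]); s=R0.inv().apply(np.array(pos)-o["tcp_pos"])/.5
    w=np.zeros(3)
    if yaw is not None: w=(R0.inv()*Ro.from_euler("ZX",[yaw,180],degrees=True)).as_rotvec()/np.pi
    x=R0.apply([1,0,0])
    print("t",s.round(4),"w",w.round(4),"| now",o["tcp_pos"].round(4),"yaw",np.degrees(np.arctan2(x[1],x[0])).round(2),"F",o["ft_force"].round(1),"op",round(float(o["opening"]),4),"ff",round(float(o["finger_force"]),1),"t",o["time_s"])
E
python3 - <<'E'
from rig import *
from h import *
rows(observe(),[.45,-.283,.36],-5.5)
t=np.load("top0.npz");print(atz(t,[(245,187),(269,167),(200,305),(290,303),(205,324),(245,308),(408,241)],0.02).round(3))
E
```

```text
t [ 0.7152 -0.4627  0.0886] w [-5.000e-04  1.000e-04  1.171e-01] | now [ 0.1677 -0.6019  0.4039] yaw 15.57 F [ 0.3  0.  -0.1] op 0.0855 ff 0.0 t 0.1
[[ 0.737  0.021  0.02 ]
 [ 0.808 -0.063  0.02 ]
 [ 0.326  0.171  0.02 ]
 [ 0.335 -0.14   0.02 ]
 [ 0.261  0.153  0.02 ]
 [ 0.317  0.016  0.02 ]
 [ 0.553 -0.551  0.02 ]]
```

>>> carry_out --rows '[{"tx":0.715,"ty":-0.463,"tz":0.089,"wz":0.117,"jaw":0.0},{"tx":0.715,"ty":-0.463,"tz":0.089,"wz":0.117,"jaw":0.0},{"tx":0.715,"ty":-0.463,"tz":0.089,"wz":0.117,"jaw":0.0},{"tx":0.715,"ty":-0.463,"tz":0.089,"wz":0.117,"jaw":0.0},{"tx":0.715,"ty":-0.463,"tz":0.089,"wz":0.117,"jaw":0.0},{"tx":0.715,"ty":-0.463,"tz":0.089,"wz":0.117,"jaw":0.0},{"tx":0.715,"ty":-0.463,"tz":0.089,"wz":0.117,"jaw":0.0},{"tx":0.715,"ty":-0.463,"tz":0.089,"wz":0.117,"jaw":0.0}]'

```text
$.rows[0]: bad value
```

>>> carry_out --rows '[{"jaw":0.0},{"jaw":0.0}]'

```text
$.rows[0]: bad value
```

```bash
python3 - <<'E'
from rig import *
from h import *
o=observe();print(o["q"].round(2))
rows(o,[.5085,-.283,.30],-5.5)
c=camera("wrist");np.savez("w1.npz",**c,pos=o["tcp_pos"],rot=o["eef_rot"]);cv2.imwrite("pics/w1.png",c["img"][:,:,::-1])
R=cv2.Rodrigues(np.array(c["rvec"]))[0];print(c["intrinsics"],-R.T@np.array(c["tvec"]).ravel());print(R)
E
```

```text
[ 1.4   0.51 -0.24  1.5   0.13  1.15 -0.15]
t [ 0.8279 -0.4311  0.2085] w [-5.000e-04  1.000e-04  1.171e-01] | now [ 0.1677 -0.6019  0.4039] yaw 15.57 F [ 0.3  0.  -0.1] op 0.0855 ff 0.0 t 0.1
[[325.1922621    0.         280.1621137 ]
 [  0.         325.1922621  215.83880759]
 [  0.           0.           1.        ]] [ 0.23560107 -0.58179403  0.37223065]
[[ 0.26994506 -0.96287484 -0.0013043 ]
 [-0.9242458  -0.25949465  0.28005753]
 [-0.26999881 -0.07439465 -0.95998233]]
```

View pics/w1.png

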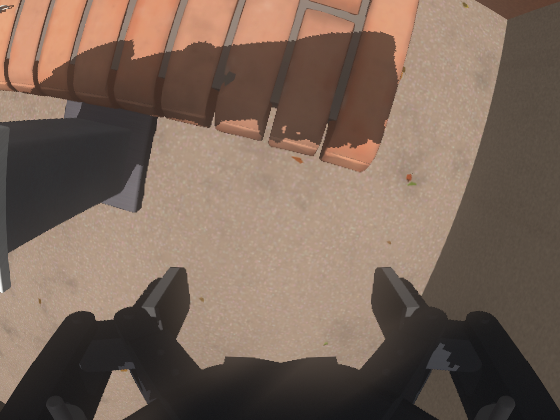

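>>> carry_out --rows '[{"tx":0.715,"ty":-0.463,"tz":0.089,"wx":0,"wy":0,"wz":0.117,"jaw":0.0},{"tx":0.715,"ty":-0.463,"tz":0.089,"wx":0,"wy":0,"wz":0.117,"jaw":0.0},{"tx":0.715,"ty":-0.463,"tz":0.089,"wx":0,"wy":0,"wz":0.117,"jaw":0.0},{"tx":0.715,"ty":-0.463,"tz":0.089,"wx":0,"wy":0,"wz":0.117,"jaw":0.0},{"tx":0.715,"ty":-0.463,"tz":0.089,"wx":0,"wy":0,"wz":0.117,"jaw":0.0},{"tx":0.715,"ty":-0.463,"tz":0.089,"wx":0,"wy":0,"wz":0.117,"jaw":0.0},{"tx":0.715,"ty":-0.463,"tz":0.089,"wx":0,"wy":0,"wz":0.117,"jaw":0.0}]'

```text
time_s: 0.85
tcp_pos: [0.3994, -0.3397, 0.3681]
eef_rot: [0.999, -0.048, -0.0, 0.0]
ft_force: [1.9, 0.6, 0.2]
opening: 0.0857
finger_force: 0.0
```

```bash
python3 - <<'E'
from rig import *
from h import *
o=observe();print(o["q"].round(2))
rows(o,[.5085,-.283,.30],-5.5)
E
```

```text
[ 0.81  0.39 -0.21  1.82  0.1   0.94 -1.11]
t [ 0.2064 -0.1337  0.1362] w [0. 0. 0.] | now [ 0.3994 -0.3397  0.3681] yaw -5.5 F [1.9 0.6 0.2] op 0.0857 ff 0.0 t 0.85
```

>>> carry_out --rows '[{"tx":0.206,"ty":-0.134,"tz":0.136,"wx":0,"wy":0,"wz":0,"jaw":1.0},{"tx":0.206,"ty":-0.134,"tz":0.136,"wx":0,"wy":0,"wz":0,"jaw":1.0},{"tx":0.206,"ty":-0.134,"tz":0.136,"wx":0,"wy":0,"wz":0,"jaw":1.0},{"tx":0.206,"ty":-0.134,"tz":0.136,"wx":0,"wy":0,"wz":0,"jaw":1.0},{"tx":0.206,"ty":-0.134,"tz":0.136,"wx":0,"wy":0,"wz":0,"jaw":1.0},{"tx":0.206,"ty":-0.134,"tz":0.136,"wx":0,"wy":0,"wz":0,"jaw":1.0}]'

```text
time_s: 1.45
tcp_pos: [0.5066, -0.2854, 0.3005]
eef_rot: [0.999, -0.049, -0.0, 0.0]
ft_force: [-0.4, 0.5, -0.1]
opening: 0.0006
finger_force: 0.0
```

```bash
python3 - <<'E'
from rig import *
from h import *
o=observe()
rows(o,[.5085,-.283,.269],-5.5)
c=camera("wrist");np.savez("w2.npz",**c);cv2.imwrite("pics/w2.png",c["img"][:,:,::-1])
E
```

```text
t [ 0.0034 -0.0052  0.063 ] w [ 0.0002  0.0002 -0.0004] | now [ 0.5066 -0.2854  0.3005] yaw -5.57 F [-0.4  0.5 -0.1] op 0.0006 ff 0.0 t 1.45
```

View pics/w2.png

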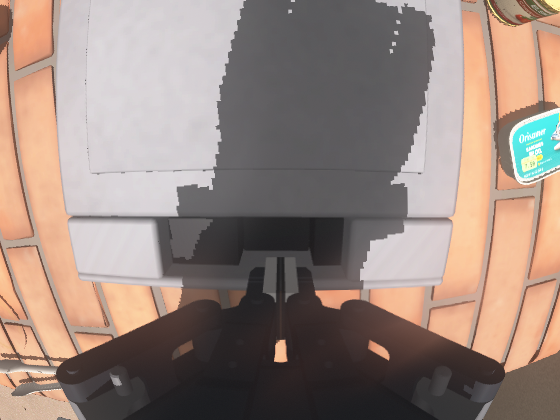

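>>> carry_out --rows '[{"tx":0.0034,"ty":-0.005,"tz":0.075,"wx":0,"wy":0,"wz":0,"jaw":1.0},{"tx":0.0034,"ty":-0.005,"tz":0.075,"wx":0,"wy":0,"wz":0,"jaw":1.0},{"tx":0.0034,"ty":-0.005,"tz":0.09,"wx":0,"wy":0,"wz":0,"jaw":1.0},{"tx":0.0034,"ty":-0.005,"tz":0.1,"wx":0,"wy":0,"wz":0,"jaw":1.0},{"tx":0.0034,"ty":-0.005,"tz":0.11,"wx":0,"wy":0,"wz":0,"jaw":1.0}]'

```text
time_s: 2.0
tcp_pos: [0.5093, -0.2827, 0.246]
eef_rot: [0.999, -0.048, 0.001, 0.0]
ft_force: [1.2, 0.2, 0.4]
opening: 0.0
finger_force: 0.0
```

>>> carry_out --rows '[{"tx":0,"ty":0,"tz":0.006,"wx":0,"wy":0,"wz":0,"jaw":1.0},{"tx":0,"ty":0,"tz":0.012,"wx":0,"wy":0,"wz":0,"jaw":1.0},{"tx":0,"ty":0,"tz":0.016,"wx":0,"wy":0,"wz":0,"jaw":1.0},{"tx":0,"ty":0,"tz":0.016,"wx":0,"wy":0,"wz":0,"jaw":1.0}]'

```text
time_s: 2.4
tcp_pos: [0.508, -0.2824, 0.2393]
eef_rot: [0.999, -0.048, -0.001, 0.0]
ft_force: [-9.0, 2.8, 19.9]
opening: -0.0001
finger_force: 11.2
```

>>> carry_out --rows '[{"tx":0,"ty":0,"tz":-0.08,"wx":0,"wy":0,"wz":0,"jaw":1.0},{"tx":-0.08,"ty":0,"tz":-0.1,"wx":0,"wy":0,"wz":0,"jaw":1.0},{"tx":-0.16,"ty":0,"tz":-0.2,"wx":0,"wy":0,"wz":0,"jaw":1.0},{"tx":-0.24,"ty":0,"tz":-0.3,"wx":0,"wy":0,"wz":0,"jaw":0.65},{"tx":-0.24,"ty":0,"tz":-0.3,"wx":0,"wy":0,"wz":-0.5,"jaw":0.65},{"tx":-0.24,"ty":0,"tz":-0.3,"wx":0,"wy":0,"wz":-0.5,"jaw":0.65},{"tx":-0.24,"ty":0,"tz":-0.3,"wx":0,"wy":0,"wz":-0.5,"jaw":0.65},{"tx":-0.24,"ty":0,"tz":-0.3,"wx":0,"wy":0,"wz":-0.5,"jaw":0.65}]'

```text
time_s: 3.2
tcp_pos: [0.3896, -0.2707, 0.3882]
eef_rot: [0.968, 0.252, 0.0, 0.001]
ft_force: [0.4, 0.7, -0.5]
opening: 0.0302
finger_force: 0.0
```

>>> carry_out --rows '[{"tx":0,"ty":0,"tz":0,"wx":0,"wy":0,"wz":-0.27,"jaw":0.65},{"tx":0,"ty":0,"tz":0,"wx":0,"wy":0,"wz":-0.27,"jaw":0.65},{"tx":0,"ty":0,"tz":0,"wx":0,"wy":0,"wz":-0.27,"jaw":0.65},{"tx":0,"ty":0,"tz":0,"wx":0,"wy":0,"wz":-0.27,"jaw":0.65},{"tx":0,"ty":0,"tz":0,"wx":0,"wy":0,"wz":-0.27,"jaw":0.65},{"tx":0,"ty":0,"tz":0,"wx":0,"wy":0,"wz":-0.27,"jaw":0.65},{"tx":0,"ty":0,"tz":0,"wx":0,"wy":0,"wz":-0.27,"jaw":0.65}]'

```text
time_s: 3.9
tcp_pos: [0.3898, -0.2708, 0.3876]
eef_rot: [0.78, 0.626, 0.0, 0.0]
ft_force: [-0.3, -0.3, 0.3]
opening: 0.03
finger_force: 0.0
```

```bash
python3 - <<'E'
from rig import *
from h import *
o=observe();rows(o,[.5,-.283,.36],84.5)
ims=[]
for n in["scene","top"]:
    c=camera(n);np.savez(n+"1.npz",**c)
    ims.append(cv2.resize(c["img"][130:260,270:430] if n=="scene" else c["img"][150:280,275:435],None,fx=2.5,fy=2.5,interpolation=cv2.INTER_CUBIC)[:,:,::-1])
c=camera("wrist");np.savez("w3.npz",**c)
b=cv2.resize(c["img"],(360,270))[:,:,::-1]
im=np.zeros((600,800,3),np.uint8);im[:325,:400]=ims[0];im[:325,400:]=ims[1];im[325:595,:360]=b
cv2.imwrite("pics/c3.png",im)
E
```

```text
t [0.0237 0.2205 0.0552] w [ 0.0001  0.     -0.0386] | now [ 0.3898 -0.2708  0.3876] yaw 77.55 F [-0.3 -0.3  0.3] op 0.03 ff 0.0 t 3.9
```

View pics/c3.png

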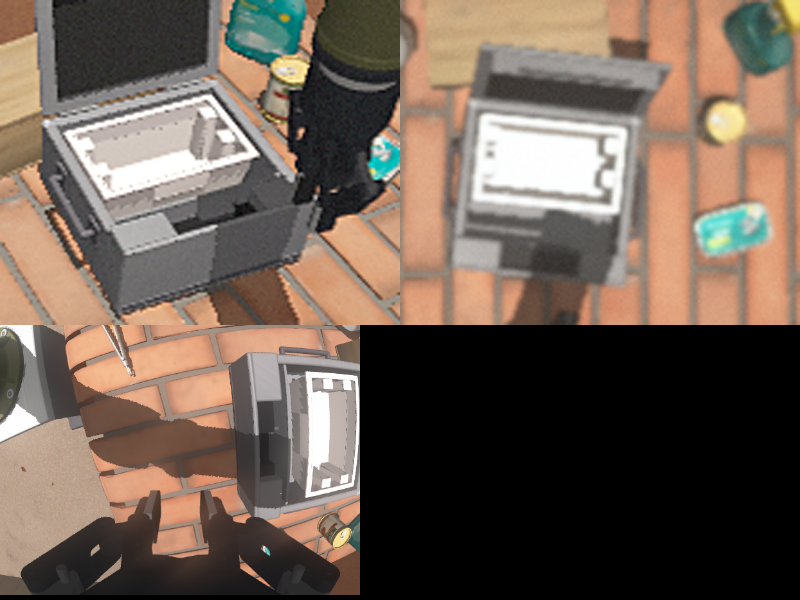

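```bash
python3 - <<'E'
from h import *
c=np.load("top1.npz");W=cloud(c);I=c["img"].astype(int);z=W[...,2]
m=np.zeros(z.shape,bool);m[185:240,300:372]=1
b=m&(I.min(-1)>150)
P=W[b&(z>.08)&(z<.103)];print("top",len(P),rect(P),np.median(P[:,2]))
# colour mask boundary projected on z=.091
v,u=np.nonzero(b);Q=atz(c,np.c_[u,v],.091);print("topmask",rect(Q))
g=I.min(-1);np.set_printoptions(linewidth=200)
print(g[192:240:1,330]);print(g[212,296:376])
s=np.load("scene1.npz");W=cloud(s);I=s["img"].astype(int);z=W[...,2]
m=np.zeros(z.shape,bool);m[160:225,290:380]=1
P=W[m&(I.min(-1)>130)&(z>.083)&(z<.1)];print("scene",len(P),rect(P),np.median(P[:,2]))
f=lambda a,b:(270+a/2.5,130+b/2.5)
A=atz(s,[f(112,194),f(260,157),f(208,93),f(62,127)],.091);print(A.round(4),A.mean(0))
for i in range(4): d=A[(i+1)%4]-A[i]; print(np.hypot(*d[:2]).round(4),np.degrees(np.arctan2(d[1],d[0])).round(1))
E
```

```text
top 949 [ 0.6342 -0.2853  0.2312  0.159  86.0135] 0.0922744663239558
topmask [ 0.6346 -0.2855  0.2312  0.1596 85.9993]
[131 162 174 157 135 196 248 251 228 174 162 209 247 253 253 253 253 253 253 253 253 253 253 253 253 253 253 253 253 253 253 253 249 220 157 144 158 212 245 246 220 179 173 172 153 116  86  86]
[ 96  96  93 103 138 159 159 150 156 201 242 248 241 208 178 173 203 243 253 253 253 253 253 253 253 253 253 253 253 253 253 253 253 253 253 253 253 253 253 253 253 253 253 253 253 253 253 253 253
 253 253 253 253 253 253 253 252 241 213 184 165 155 147 150 156 192 239 245 217 145 141 164 160 141 119 116 114 112 107 107]
scene 1304 [ 0.6242 -0.2811  0.2349  0.1841 83.9416] 0.09238650625792406
[[ 0.5906 -0.1932  0.091 ]
 [ 0.5665 -0.3762  0.091 ]
 [ 0.6873 -0.3869  0.091 ]
 [ 0.7114 -0.1963  0.091 ]] [ 0.63896759 -0.28814623  0.091     ]
0.1846 -97.5
0.1213 -5.1
0.1921 82.8
0.1208 178.5
```

```bash
cat >> h.py <<'E'
def toterect(c,reg,z,thr=200,L=.196,Wd=.116):
    g=c["img"].min(-1);m=np.zeros(g.shape,np.uint8);m[reg]=(g[reg]>thr)
    n,l,st,_=cv2.connectedComponentsWithStats(m);m=(l==1+np.argmax(st[1:,4]))
    v,u=np.nonzero(m);Q=atz(c,np.c_[u,v],z);return rect(Q),Q
E
python3 - <<'E'
from h import *
for n,reg in(("top",np.s_[185:240,300:372]),("scene",np.s_[160:225,290:380])):
    c=np.load(n+"1.npz")
    for thr in(190,200,212) if n=="top" else (150,170,190): print(n,thr,toterect(c,reg,.091,thr)[0])
c=np.load("top0.npz")
for thr in(190,212): print("full",toterect(c,np.s_[226:268,130:210],.075,thr)[0])
c=np.load("scene0.npz")
for thr in(170,200): print("fullscene",toterect(c,np.s_[250:340,100:215],.075,thr)[0])
# wrist cloud
w=np.load("w3.npz");d=w["depth"];K=w["intrinsics"];v,u=np.mgrid[:420,:560]
X=(u-K[0,2])/K[0,0];Y=(v-K[1,2])/K[1,1];r=np.hypot(X,Y)+1e-9;k=np.tan(r)/r
P=np.stack([X*k*d,Y*k*d,d],-1);R=cv2.Rodrigues(w["rvec"])[0];Wd=(P-w["tvec"].ravel())@R
I=w["img"].min(-1);z=Wd[...,2]
for thr in(130,170,200):
  m=(I>thr)&(z>.083)&(z<.1)&(u>440)&(v>60)&(v<290);Q=Wd[m];print("wrist",m.sum(),rect(Q),np.median(Q[:,2]))
E
```

```text
top 190 [ 0.6367 -0.2849  0.2002  0.1204 84.8282]
top 200 [ 0.6365 -0.285   0.1994  0.1194 84.828 ]
top 212 [ 0.6363 -0.2858  0.1971  0.1176 84.7919]
scene 150 [ 0.6128 -0.285   0.2339  0.2314 84.0515]
scene 170 [ 0.6281 -0.2845  0.1974  0.1372 84.7702]
scene 190 [ 0.6379 -0.2855  0.1959  0.1166 84.6362]
full [0.5302 0.2671 0.1181 0.195  0.9617]
full [0.5296 0.2671 0.1145 0.195  0.9617]
fullscene [0.531  0.2677 0.1169 0.1961 1.0453]
fullscene [0.5315 0.2671 0.1158 0.1949 1.0982]
wrist 7496 [ 0.6187 -0.2859  0.2313  0.1769 87.9363] 0.0903429349250608
wrist 5652 [ 0.6269 -0.281   0.2288  0.1779 83.8097] 0.09041365583538422
wrist 4040 [ 0.6457 -0.2925  0.211   0.1314 85.0047] 0.09005396455909787
```

```bash
python3 - <<'E'
from rig import *
from h import *
o=observe();rows(o,[.5837,-.2806,.32],84.75)
E
```

```text
t [0.0659 0.3826 0.1351] w [ 0.0001  0.0001 -0.0413] | now [ 0.3898 -0.2707  0.3875] yaw 77.32 F [-0.5 -0.5 -0.3] op 0.0298 ff 0.0 t 4.05
```

>>> carry_out --rows '[{"tx":0.066,"ty":0.383,"tz":0.135,"wx":0,"wy":0,"wz":-0.041,"jaw":0.65},{"tx":0.066,"ty":0.383,"tz":0.135,"wx":0,"wy":0,"wz":-0.041,"jaw":0.65},{"tx":0.066,"ty":0.383,"tz":0.135,"wx":0,"wy":0,"wz":-0.041,"jaw":0.65},{"tx":0.066,"ty":0.383,"tz":0.135,"wx":0,"wy":0,"wz":-0.041,"jaw":0.65},{"tx":0.066,"ty":0.383,"tz":0.135,"wx":0,"wy":0,"wz":-0.041,"jaw":0.65},{"tx":0.066,"ty":0.383,"tz":0.135,"wx":0,"wy":0,"wz":-0.041,"jaw":0.65},{"tx":0.066,"ty":0.383,"tz":0.135,"wx":0,"wy":0,"wz":-0.041,"jaw":0.65}]'

```text
time_s: 4.75
tcp_pos: [0.5832, -0.28, 0.32]
eef_rot: [0.738, 0.674, -0.0, -0.0]
ft_force: [-0.6, 0.6, -0.1]
opening: 0.0296
finger_force: 0.0
```

```bash
python3 - <<'E'
from rig import *
from h import *
o=observe();rows(o,[.5837,-.2806,.238],84.75);print(o["q"].round(2))
E
```

```text
t [-0.001   0.0012  0.1641] w [-0.0003  0.0002  0.0003] | now [ 0.5832 -0.28    0.32  ] yaw 84.81 F [-0.6  0.6 -0.1] op 0.0296 ff 0.0 t 4.75
[ 0.72  0.65 -0.53  1.55  0.36  1.04 -0.  ]
```

>>> carry_out --rows '[{"tx":-0.001,"ty":0.001,"tz":0.08,"wx":0,"wy":0,"wz":0,"jaw":0.65},{"tx":-0.001,"ty":0.001,"tz":0.12,"wx":0,"wy":0,"wz":0,"jaw":0.65},{"tx":-0.001,"ty":0.001,"tz":0.15,"wx":0,"wy":0,"wz":0,"jaw":0.65},{"tx":-0.001,"ty":0.001,"tz":0.164,"wx":0,"wy":0,"wz":0,"jaw":0.65},{"tx":-0.001,"ty":0.001,"tz":0.164,"wx":0,"wy":0,"wz":0,"jaw":0.65}]'

```text
time_s: 5.25
tcp_pos: [0.5839, -0.2808, 0.238]
eef_rot: [0.738, 0.674, -0.0, -0.0]
ft_force: [0.2, 0.2, 0.5]
opening: 0.03
finger_force: 0.0
```

>>> carry_out --rows '[{"tx":0,"ty":0,"tz":0,"wx":0,"wy":0,"wz":0,"jaw":1},{"tx":0,"ty":0,"tz":0,"wx":0,"wy":0,"wz":0,"jaw":1},{"tx":0,"ty":0,"tz":0,"wx":0,"wy":0,"wz":0,"jaw":1},{"tx":0,"ty":0,"tz":0,"wx":0,"wy":0,"wz":0,"jaw":1}]'

```text
time_s: 5.65
tcp_pos: [0.5848, -0.2806, 0.2393]
eef_rot: [0.738, 0.675, 0.0, 0.001]
ft_force: [-2.0, -0.2, 6.3]
opening: 0.0077
finger_force: 60.5
```

>>> carry_out --rows '[{"tx":0,"ty":0,"tz":-0.02,"wx":0,"wy":0,"wz":0,"jaw":1},{"tx":0,"ty":0,"tz":-0.06,"wx":0,"wy":0,"wz":0,"jaw":1},{"tx":0,"ty":0,"tz":-0.11,"wx":0,"wy":0,"wz":0,"jaw":1},{"tx":0,"ty":0,"tz":-0.17,"wx":0,"wy":0,"wz":0,"jaw":1},{"tx":0,"ty":0,"tz":-0.23,"wx":0,"wy":0,"wz":0,"jaw":1},{"tx":0,"ty":0,"tz":-0.28,"wx":0,"wy":0,"wz":0,"jaw":1},{"tx":0,"ty":0,"tz":-0.29,"wx":0,"wy":0,"wz":0,"jaw":1}]'

```text
time_s: 6.35
tcp_pos: [0.585, -0.2802, 0.3865]
eef_rot: [0.738, 0.675, 0.001, 0.002]
ft_force: [1.2, 0.6, -1.1]
opening: 0.0079
finger_force: 59.1
```

```bash
python3 - <<'E'
from rig import *
from h import *
o=observe();rows(o,[.52,-.0535,.36],180)
E
```

```text
t [ 0.4401 -0.1701  0.0515] w [ 0.0009  0.0017 -0.5285] | now [ 0.585  -0.2802  0.3865] yaw 84.88 F [ 1.2  0.6 -1.1] op 0.0079 ff 59.1 t 6.35
```

>>> carry_out --rows '[{"tx":0.04,"ty":-0.015,"tz":0,"wx":0,"wy":0,"wz":-0.05,"jaw":1},{"tx":0.1,"ty":-0.04,"tz":0,"wx":0,"wy":0,"wz":-0.1,"jaw":1},{"tx":0.16,"ty":-0.06,"tz":0,"wx":0,"wy":0,"wz":-0.145,"jaw":1},{"tx":0.22,"ty":-0.085,"tz":0,"wx":0,"wy":0,"wz":-0.19,"jaw":1},{"tx":0.28,"ty":-0.11,"tz":0,"wx":0,"wy":0,"wz":-0.235,"jaw":1},{"tx":0.34,"ty":-0.13,"tz":0,"wx":0,"wy":0,"wz":-0.28,"jaw":1},{"tx":0.4,"ty":-0.155,"tz":0,"wx":0,"wy":0,"wz":-0.325,"jaw":1},{"tx":0.44,"ty":-0.17,"tz":0,"wx":0,"wy":0,"wz":-0.37,"jaw":1}]'

```text
time_s: 7.15
tcp_pos: [0.5181, -0.0515, 0.3823]
eef_rot: [0.242, 0.97, 0.0, -0.001]
ft_force: [-1.0, -0.2, -1.4]
opening: 0.0081
finger_force: 59.2
```

>>> carry_out --rows '[{"tx":0,"ty":0,"tz":0,"wx":0,"wy":0,"wz":-0.04,"jaw":1},{"tx":0,"ty":0,"tz":0,"wx":0,"wy":0,"wz":-0.08,"jaw":1},{"tx":0,"ty":0,"tz":0,"wx":0,"wy":0,"wz":-0.12,"jaw":1},{"tx":0,"ty":0,"tz":0,"wx":0,"wy":0,"wz":-0.15,"jaw":1},{"tx":0,"ty":0,"tz":0,"wx":0,"wy":0,"wz":-0.158,"jaw":1},{"tx":0,"ty":0,"tz":0,"wx":0,"wy":0,"wz":-0.158,"jaw":1}]'

```text
time_s: 7.75
tcp_pos: [0.5192, -0.054, 0.3822]
eef_rot: [0.001, 1.0, 0.0, -0.001]
ft_force: [-0.2, 0.6, -1.8]
opening: 0.0075
finger_force: 59.2
```

```bash
python3 - <<'E'
from rig import *
from h import *
o=observe();rows(o,[.52,-.0535,.226],180)
c=camera("scene");np.savez("scene2.npz",**c);W=cloud(c)
t=camera("top");np.savez("top2.npz",**t);W2=cloud(t);
for c,W in((c,W),(t,W2)):
    m=(c["img"].min(-1)>170)&(abs(W[...,0]-.52)<.13)&(abs(W[...,1])<.09)&(W[...,2]>.12)&(W[...,2]<.3)
    P=W[m];Q=P[P[:,2]>np.percentile(P[:,2],60)];print(m.sum(),rect(P),np.percentile(P[:,2],[1,50,99]).round(3))
im=c=None
cv2.imwrite("pics/c4.png",np.hstack([np.load("scene2.npz")["img"][60:380,80:440],t["img"][130:450-0,100:400][:290].repeat(1,0) if 0 else cv2.resize(t["img"][140:300,180:360],(360,320))])[:,:,::-1])
E
```

```text
t [-0.0019  0.0009  0.3124] w [ 0.0001 -0.0003 -0.0009] | now [ 0.5192 -0.054   0.3822] yaw 179.83 F [-0.2  0.6 -1.8] op 0.0075 ff 59.2 t 7.75
2124 [ 5.18100e-01 -1.50000e-03  1.17300e-01  1.99200e-01  8.97426e+01] [0.159 0.207 0.236]
1017 [5.15500e-01 1.17000e-02 9.95000e-02 1.95800e-01 8.73082e+01] [0.155 0.21  0.24 ]
```

View pics/c4.png

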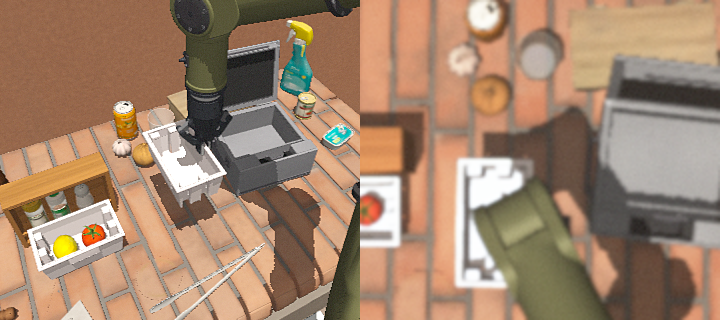

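>>> carry_out --rows '[{"tx":0,"ty":0,"tz":0.08,"wx":0,"wy":0,"wz":0,"jaw":1},{"tx":0,"ty":0,"tz":0.16,"wx":0,"wy":0,"wz":0,"jaw":1},{"tx":0,"ty":0,"tz":0.23,"wx":0,"wy":0,"wz":0,"jaw":1},{"tx":0,"ty":0,"tz":0.28,"wx":0,"wy":0,"wz":0,"jaw":1},{"tx":0,"ty":0,"tz":0.305,"wx":0,"wy":0,"wz":0,"jaw":1},{"tx":0,"ty":0,"tz":0.314,"wx":0,"wy":0,"wz":0,"jaw":1},{"tx":0,"ty":0,"tz":0.318,"wx":0,"wy":0,"wz":0,"jaw":1}]'

```text
time_s: 8.55
tcp_pos: [0.5198, -0.0536, 0.2243]
eef_rot: [0.001, 1.0, 0.0, 0.0]
ft_force: [0.5, 0.8, -1.7]
opening: 0.0077
finger_force: 59.2
```

>>> carry_out --rows '[{"tx":0,"ty":0,"tz":0.003,"wx":0,"wy":0,"wz":0,"jaw":1},{"tx":0,"ty":0,"tz":0.006,"wx":0,"wy":0,"wz":0,"jaw":1},{"tx":0,"ty":0,"tz":0.006,"wx":0,"wy":0,"wz":0,"jaw":1}]'

```text
time_s: 8.85
tcp_pos: [0.5198, -0.0535, 0.2232]
eef_rot: [0.001, 1.0, -0.001, 0.001]
ft_force: [-4.0, -1.3, 14.5]
opening: 0.0075
finger_force: 61.8
```

>>> carry_out --rows '[{"tx":0,"ty":0,"tz":0,"wx":0,"wy":0,"wz":0,"jaw":0.65},{"tx":0,"ty":0,"tz":0,"wx":0,"wy":0,"wz":0,"jaw":0.65},{"tx":0,"ty":0,"tz":0,"wx":0,"wy":0,"wz":0,"jaw":0.65},{"tx":0,"ty":0,"tz":-0.05,"wx":0,"wy":0,"wz":0,"jaw":0.65},{"tx":0,"ty":0,"tz":-0.13,"wx":0,"wy":0,"wz":0,"jaw":0.65},{"tx":0,"ty":0,"tz":-0.22,"wx":0,"wy":0,"wz":0,"jaw":0.65},{"tx":0,"ty":0,"tz":-0.3,"wx":0,"wy":0,"wz":0,"jaw":0.65},{"tx":0,"ty":0,"tz":-0.3,"wx":0,"wy":0,"wz":0.05,"jaw":0.65}]'

```text
time_s: 9.65
tcp_pos: [0.5207, -0.0528, 0.3757]
eef_rot: [0.076, 0.997, 0.001, 0.004]
ft_force: [1.0, 0.3, 0.3]
opening: 0.0296
finger_force: 0.0
```

>>> carry_out --rows '[{"tx":0.1,"ty":0,"tz":0,"wx":0,"wy":0,"wz":0.4,"jaw":0.65},{"tx":0.2,"ty":0,"tz":0,"wx":0,"wy":0,"wz":0.4,"jaw":0.65},{"tx":0.28,"ty":0,"tz":0,"wx":0,"wy":0,"wz":0.4,"jaw":0.65},{"tx":0.28,"ty":0,"tz":0,"wx":0,"wy":0,"wz":0.4,"jaw":0.65},{"tx":0.28,"ty":0,"tz":0,"wx":0,"wy":0,"wz":0.4,"jaw":0.65},{"tx":0.28,"ty":0,"tz":0,"wx":0,"wy":0,"wz":0.4,"jaw":0.65},{"tx":0.28,"ty":0,"tz":0,"wx":0,"wy":0,"wz":0.4,"jaw":0.65},{"tx":0.28,"ty":0,"tz":0,"wx":0,"wy":0,"wz":0.4,"jaw":0.65}]'

```text
time_s: 10.45
tcp_pos: [0.381, -0.0325, 0.371]
eef_rot: [0.628, 0.778, 0.0, 0.0]
ft_force: [0.3, 0.6, 0.4]
opening: 0.0298
finger_force: 0.0
```

```bash
python3 - <<'E'
from rig import *
from h import *
o=observe();rows(o,[.40,-.054,.36],0)
c=camera("scene");np.savez("scene3.npz",**c)
t=camera("top");np.savez("top3.npz",**t)
print(atz(t,[(245,250)],.075))
for n,c in(("s",c),("t",t)):
    W=cloud(c);m=(c["img"].min(-1)>185)&(abs(W[...,0]-.52)<.13)&(abs(W[...,1])<.09)&(W[...,2]>.066)&(W[...,2]<.085)
    P=W[m];print(n,m.sum(),rect(P),np.median(P[:,2]))
    v,u=np.nonzero(m);print(rect(atz(c,np.c_[u,v],.075)),u.min(),u.max(),v.min(),v.max())
E
```

```text
t [-0.05    0.0281  0.0221] w [ 2.000e-04 -1.000e-04  5.679e-01] | now [ 0.381  -0.0325  0.371 ] yaw 102.22 F [0.3 0.6 0.4] op 0.0298 ff 0.0 t 10.45
[[0.51749117 0.01457316 0.075     ]]
s 716 [ 5.18500e-01 -7.00000e-04  1.15600e-01  1.97700e-01  8.96618e+01] 0.0740984559195407
[5.17800e-01 2.00000e-04 1.16800e-01 1.96600e-01 8.97186e+01] 228 290 222 294
t 411 [5.16900e-01 1.00000e-03 1.13600e-01 1.95800e-01 8.93615e+01] 0.07390199861221726
[5.16700e-01 1.00000e-03 1.13400e-01 1.95400e-01 8.90895e+01] 232 266 221 279
```

>>> carry_out --rows '[{"tx":-0.05,"ty":0.028,"tz":0.022,"wx":0,"wy":0,"wz":0.4,"jaw":0.65},{"tx":-0.05,"ty":0.028,"tz":0.022,"wx":0,"wy":0,"wz":0.4,"jaw":0.65},{"tx":-0.05,"ty":0.028,"tz":0.022,"wx":0,"wy":0,"wz":0.4,"jaw":0.65},{"tx":-0.05,"ty":0.028,"tz":0.022,"wx":0,"wy":0,"wz":0.4,"jaw":0.65},{"tx":-0.05,"ty":0.028,"tz":0.022,"wx":0,"wy":0,"wz":0.4,"jaw":0.65},{"tx":-0.05,"ty":0.028,"tz":0.022,"wx":0,"wy":0,"wz":0.4,"jaw":0.65},{"tx":-0.05,"ty":0.028,"tz":0.022,"wx":0,"wy":0,"wz":0.4,"jaw":0.65},{"tx":-0.05,"ty":0.028,"tz":0.022,"wx":0,"wy":0,"wz":0.4,"jaw":0.65}]'

```text
time_s: 11.35
tcp_pos: [0.4001, -0.0539, 0.3598]
eef_rot: [0.957, 0.29, -0.0, -0.0]
ft_force: [-0.1, 0.3, -0.7]
opening: 0.0298
finger_force: 0.0
```

```bash
python3 - <<'E'
from rig import *
from h import *
o=observe();rows(o,[.518,.0535,.30],-.3);print(o["q"].round(2))
E
```

```text
t [ 0.3154 -0.0477  0.1196] w [-0.      0.      0.1892] | now [ 0.4001 -0.0539  0.3598] yaw 33.75 F [-0.1  0.3 -0.7] op 0.0298 ff 0.0 t 11.35
[ 0.48  0.24 -0.51  2.1   0.16  0.83 -1.1 ]
```

>>> carry_out --rows '[{"tx":0.315,"ty":-0.048,"tz":0.12,"wx":0,"wy":0,"wz":0.189,"jaw":0.65},{"tx":0.315,"ty":-0.048,"tz":0.12,"wx":0,"wy":0,"wz":0.189,"jaw":0.65},{"tx":0.315,"ty":-0.048,"tz":0.12,"wx":0,"wy":0,"wz":0.189,"jaw":0.65},{"tx":0.315,"ty":-0.048,"tz":0.12,"wx":0,"wy":0,"wz":0.189,"jaw":0.65},{"tx":0.315,"ty":-0.048,"tz":0.12,"wx":0,"wy":0,"wz":0.189,"jaw":0.65},{"tx":0.315,"ty":-0.048,"tz":0.12,"wx":0,"wy":0,"wz":0.189,"jaw":0.65},{"tx":0.315,"ty":-0.048,"tz":0.12,"wx":0,"wy":0,"wz":0.189,"jaw":0.65}]'

```text
time_s: 12.05
tcp_pos: [0.517, 0.0527, 0.3]
eef_rot: [1.0, -0.0, -0.0, 0.0]
ft_force: [-0.8, -0.0, 0.3]
opening: 0.0298
finger_force: 0.0
```

```bash
python3 - <<'E'
from rig import *
from h import *
o=observe();rows(o,[.518,.0535,.222],-.3);print(o["q"].round(2))
E
```

```text
t [ 0.0021 -0.0018  0.1559] w [0.0002 0.0002 0.0015] | now [0.517  0.0527 0.3   ] yaw -0.04 F [-0.8 -0.   0.3] op 0.0298 ff 0.0 t 12.05
[ 0.08  0.47 -0.33  1.92  0.21  0.79 -1.94]
```

>>> carry_out --rows '[{"tx":0.002,"ty":-0.002,"tz":0.06,"wx":0,"wy":0,"wz":0,"jaw":0.65},{"tx":0.002,"ty":-0.002,"tz":0.11,"wx":0,"wy":0,"wz":0,"jaw":0.65},{"tx":0.002,"ty":-0.002,"tz":0.145,"wx":0,"wy":0,"wz":0,"jaw":0.65},{"tx":0.002,"ty":-0.002,"tz":0.154,"wx":0,"wy":0,"wz":0,"jaw":0.65},{"tx":0.002,"ty":-0.002,"tz":0.154,"wx":0,"wy":0,"wz":0,"jaw":0.65}]'

```text
time_s: 12.55
tcp_pos: [0.5183, 0.0536, 0.2231]
eef_rot: [1.0, -0.002, -0.0, 0.0]
ft_force: [-0.6, -0.8, 0.5]
opening: 0.0302
finger_force: 0.0
```

>>> carry_out --rows '[{"tx":0,"ty":0,"tz":0,"wx":0,"wy":0,"wz":0,"jaw":1},{"tx":0,"ty":0,"tz":0,"wx":0,"wy":0,"wz":0,"jaw":1},{"tx":0,"ty":0,"tz":0,"wx":0,"wy":0,"wz":0,"jaw":1},{"tx":0,"ty":0,"tz":0,"wx":0,"wy":0,"wz":0,"jaw":1}]'

```text
time_s: 12.95
tcp_pos: [0.519, 0.0544, 0.2241]
eef_rot: [1.0, -0.002, 0.001, 0.0]
ft_force: [-1.1, -1.4, 6.9]
opening: 0.0078
finger_force: 61.1
```

```bash
python3 - <<'E'
from rig import *
from h import *
o=observe();rows(o,[.477,.267,.40],90)
for n in("scene","top"):
    c=camera(n);W=cloud(c);m=(c["img"].min(-1)>185)&(abs(W[...,0]-.52)<.13)&(abs(W[...,1])<.09)&(W[...,2]>.066)&(W[...,2]<.085)
    v,u=np.nonzero(m);print(m.sum(),rect(atz(c,np.c_[u,v],.075)))
E
```

```text
t [-0.0848 -0.4248 -0.352 ] w [ 6.000e-04 -5.000e-04 -5.012e-01] | now [0.519  0.0544 0.2241] yaw -0.21 F [-1.1 -1.4  6.9] op 0.0078 ff 61.1 t 12.95
336 [5.19500e-01 8.30000e-03 9.22000e-02 2.16100e-01 7.61656e+01]
65 [ 5.16300e-01 -2.83000e-02  2.27000e-02  1.99800e-01  7.73272e+01]
```

>>> carry_out --rows '[{"tx":0,"ty":0,"tz":-0.04,"wx":0,"wy":0,"wz":0,"jaw":1},{"tx":0,"ty":0,"tz":-0.1,"wx":0,"wy":0,"wz":0,"jaw":1},{"tx":0,"ty":0,"tz":-0.17,"wx":0,"wy":0,"wz":0,"jaw":1},{"tx":0,"ty":0,"tz":-0.24,"wx":0,"wy":0,"wz":0,"jaw":1},{"tx":-0.03,"ty":0,"tz":-0.3,"wx":0,"wy":0,"wz":-0.03,"jaw":1},{"tx":-0.06,"ty":0,"tz":-0.35,"wx":0,"wy":0,"wz":-0.07,"jaw":1},{"tx":-0.08,"ty":0,"tz":-0.35,"wx":0,"wy":0,"wz":-0.115,"jaw":1},{"tx":-0.1,"ty":0,"tz":-0.35,"wx":0,"wy":0,"wz":-0.16,"jaw":1}]'

```text
time_s: 13.85
tcp_pos: [0.4679, 0.0549, 0.3991]
eef_rot: [0.968, 0.25, 0.001, 0.0]
ft_force: [-0.1, -0.8, -2.0]
opening: 0.0078
finger_force: 59.8
```

>>> carry_out --rows '[{"tx":0,"ty":0,"tz":0,"wx":0,"wy":0,"wz":-0.045,"jaw":1},{"tx":0,"ty":0,"tz":0,"wx":0,"wy":0,"wz":-0.09,"jaw":1},{"tx":0,"ty":0,"tz":0,"wx":0,"wy":0,"wz":-0.135,"jaw":1},{"tx":0,"ty":0,"tz":0,"wx":0,"wy":0,"wz":-0.18,"jaw":1},{"tx":0,"ty":0,"tz":0,"wx":0,"wy":0,"wz":-0.225,"jaw":1},{"tx":0,"ty":0,"tz":0,"wx":0,"wy":0,"wz":-0.27,"jaw":1},{"tx":0,"ty":0,"tz":0,"wx":0,"wy":0,"wz":-0.31,"jaw":1},{"tx":0,"ty":0,"tz":0,"wx":0,"wy":0,"wz":-0.34,"jaw":1}]'

```text
time_s: 14.65
tcp_pos: [0.4683, 0.0547, 0.3981]
eef_rot: [0.707, 0.708, -0.0, 0.0]
ft_force: [0.2, -0.7, -1.7]
opening: 0.0076
finger_force: 59.8
```

```bash
python3 - <<'E'
from rig import *
from h import *
o=observe();rows(o,[.477,.267,.38],91);print(o["q"].round(2))
E
```

```text
t [0.4246 0.018  0.036 ] w [ 0.      0.0001 -0.0051] | now [0.4683 0.0547 0.3981] yaw 90.09 F [ 0.2 -0.7 -1.7] op 0.0076 ff 59.8 t 14.65
[ 0.39  0.34 -0.76  1.89  0.27  1.02 -0.48]
```

>>> carry_out --rows '[{"tx":0.05,"ty":-0.01,"tz":0,"wx":0,"wy":0,"wz":-0.005,"jaw":1},{"tx":0.12,"ty":-0.01,"tz":0,"wx":0,"wy":0,"wz":-0.005,"jaw":1},{"tx":0.19,"ty":-0.01,"tz":0,"wx":0,"wy":0,"wz":-0.005,"jaw":1},{"tx":0.26,"ty":-0.01,"tz":0,"wx":0,"wy":0,"wz":-0.005,"jaw":1},{"tx":0.33,"ty":-0.01,"tz":0,"wx":0,"wy":0,"wz":-0.005,"jaw":1},{"tx":0.39,"ty":-0.01,"tz":0,"wx":0,"wy":0,"wz":-0.005,"jaw":1},{"tx":0.424,"ty":-0.01,"tz":0,"wx":0,"wy":0,"wz":-0.005,"jaw":1},{"tx":0.424,"ty":-0.01,"tz":0,"wx":0,"wy":0,"wz":-0.005,"jaw":1}]'

```text
time_s: 15.45
tcp_pos: [0.4634, 0.2695, 0.3982]
eef_rot: [0.701, 0.713, 0.001, -0.001]
ft_force: [-0.2, 1.2, -3.4]
opening: 0.0077
finger_force: 59.8
```

```bash
python3 - <<'E'
from rig import *
from h import *
o=observe();rows(o,[.477,.267,.31],91)
zr=o["tcp_pos"][2]-.2235+.075;print("rim z",zr)
for n in("scene","top"):
    c=camera(n);np.savez(n+"4.npz",**c);W=cloud(c);z=W[...,2]
    m=(c["img"].min(-1)>175)&(abs(W[...,0]-.52)<.13)&(abs(W[...,1]-.267)<.13)&(z>zr-.02)&(z<zr+.02)
    v,u=np.nonzero(m);print(n,m.sum(),np.median(z[m]),rect(atz(c,np.c_[u,v],zr)),rect(W[m]))
im=np.hstack([np.load("scene4.npz")["img"][130:380,60:310],c["img"][150:275,110:235].repeat(2,0).repeat(2,1)])
cv2.imwrite("pics/c5.png",cv2.resize(im[:,:,::-1],None,fx=1.6,fy=1.6,interpolation=cv2.INTER_CUBIC))
E
```

```text
t [-0.0057  0.0271  0.1764] w [ 0.     -0.0006 -0.0003] | now [0.4634 0.2695 0.3982] yaw 90.94 F [-0.2  1.2 -3.4] op 0.0077 ff 59.8 t 15.45
rim z 0.2497049293947542
scene 1210 0.246796004181729 [0.5068 0.2716 0.13   0.193  0.8605] [0.5153 0.2721 0.1191 0.1936 1.2881]
top 274 0.24684885093325032 [ 0.5228  0.269   0.2169  0.0877 65.1185] [ 0.5229  0.2697  0.2169  0.0873 65.2705]
```

View pics/c5.png

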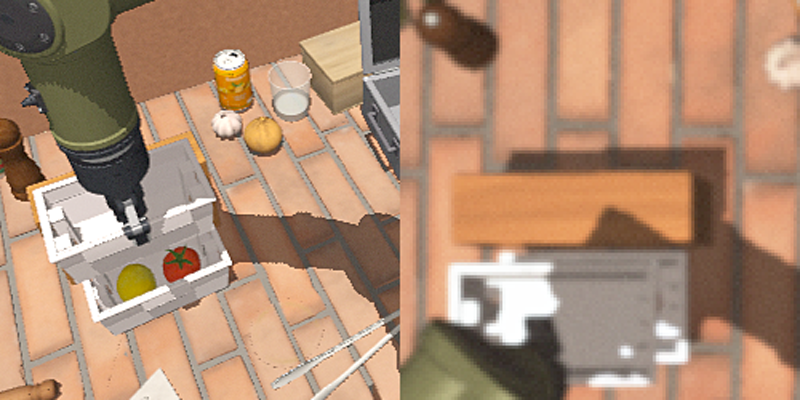

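```bash
cat > rect.py <<'E'
from h import *
def rectify(c,z,x0,y0,s=1500,w=390,h=285):
    """top-down view at height z: col -> -y, row -> -x, s px/m, centred (x0,y0)"""
    R=cv2.Rodrigues(np.array(c["rvec"]))[0];t=np.array(c["tvec"]).ravel();K=c["intrinsics"]
    A=np.array([[0,-1/s,x0+h/2/s],[-1/s,0,y0+w/2/s],[0,0,z],[0,0,1.]])
    H=K@np.c_[R,t]@A
    return cv2.warpPerspective(c["img"],H,(w,h),flags=cv2.INTER_CUBIC|cv2.WARP_INVERSE_MAP)
def box(im,dx,dy,yaw,col,s=1500):
    h,w=im.shape[:2];Rm=np.array([[np.cos(yaw),-np.sin(yaw)],[np.sin(yaw),np.cos(yaw)]])
    P=np.array([[-.058,-.098],[.058,-.098],[.058,.098],[-.058,.098]])@Rm.T+[dx,dy]
    cv2.polylines(im,[np.round(np.c_[w/2-P[:,1]*s,h/2-P[:,0]*s]).astype(np.int32)],True,col,1)
E
python3 - <<'E'
from rect import *
zr=.2485
out=[]
for n in("scene","top"):
    a=rectify(np.load(n+"4.npz"),zr,.517,.267);a0=a.copy()
    np.save("r_"+n,a);box(a0,0,0,np.radians(.94),(255,0,0))
    b=rectify(np.load(n+"0.npz"),.075,.5305,.267);box(b,0,0,np.radians(1.),(255,0,0));out.append(np.vstack([a0,b]))
cv2.imwrite("pics/c6.png",np.hstack(out)[:,:,::-1])
E
```

```text
(no output)
```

View pics/c6.png

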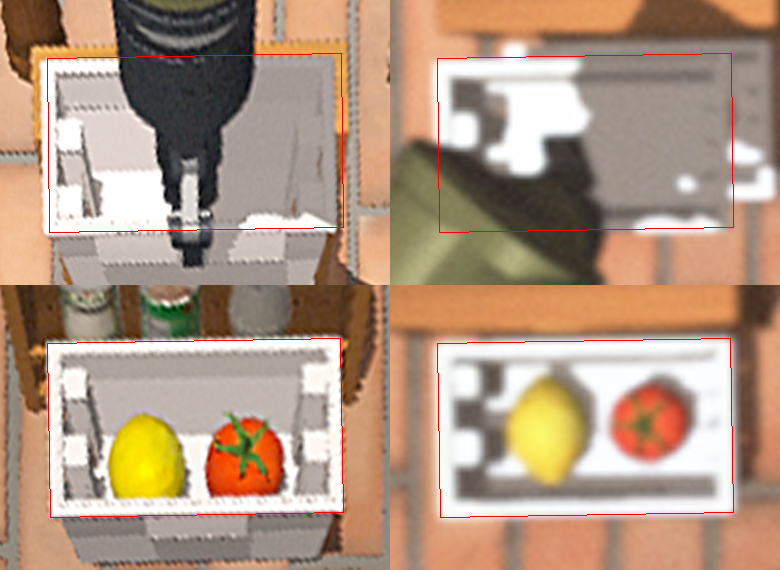

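```bash
python3 - <<'E'
from rect import *
np.set_printoptions(linewidth=220)
a=np.load("r_scene.npy").min(-1).astype(int)
for r in(90,130,160,190,210): print(r,a[r,34:60:1],'|',a[r,325:350])
t=np.load("r_top.npy").min(-1).astype(int)
for r in(75,85,100,120): print(r,t[r,34:60:1],'|',t[r,325:360])
b=rectify(np.load("scene0.npz"),.075,.5305,.267).min(-1).astype(int)
for r in(90,130,160,190,210): print('f',r,b[r,34:60:1],'|',b[r,325:350])
E
```

```text
90 [ 67  63  69  70  69  91 141 191 233 253 254 255 255 255 255 255 255 255 255 255 226 188 142 120 124 139] | [156 157 158 158 157 158 156 147 132 114  94  80  77  76  76  78  80  81  80  80  81  80  82  93 113]
130 [ 92  85  81  67  56  75 129 193 237 247 253 255 255 255 255 255 255 255 255 244 217 188 179 193 220 241] | [155 157 158 158 158 161 161 157 147 133 115  98  94  95  93  92  91  87  84  79  77  77  84  98 118]
160 [165 165 168 147  82  19  23  94 182 237 249 255 255 255 255 255 255 255 255 254 243 222 179 124  77  67] | [158 159 159 159 160 161 162 161 159 152 130  97  65  45  35  35  40  51  65  84 114 135 151 163 165]
190 [146 143 143 143 139 126 123 144 176 213 239 251 255 255 255 255 255 255 255 255 247 227 218 236 255 255] | [156 157 156 155 156 157 157 155 157 153 131  96  60  37  45  71 100 116 121 120 116 109 109 120 137]
210 [147 147 148 146 139 131 139 161 192 228 245 255 255 255 255 255 255 255 255 255 255 255 251 234 229 239] | [148 151 155 158 158 158 157 158 158 153 137 116  90  70  64  77  95 113 127 130 123 116 123 139 157]
75 [136 141 145 148 153 162 175
[... 1361 characters left out ...]
253 254 252 245 219 169 127  98  93 104 116 122 122]
f 160 [117 119 120 121 122 122 123 124 121 117 118 125 138 159 187 211 231 247 250 245 241 239 238 237 237 237] | [242 240 239 239 241 242 242 239 237 237 241 245 246 241 233 214 186 151 125 115 112 114 118 121 122]
f 190 [122 125 127 128 128 128 127 126 125 122 122 126 132 145 169 196 220 241 250 248 243 241 239 239 241 248] | [132 118 115 129 157 189 219 234 240 241 244 246 248 246 242 235 216 183 149 124 109 102 104 109 112]
f 210 [128 128 125 124 125 127 128 128 129 129 126 116 109 118 140 171 201 225 240 250 254 248 239 234 234 234] | [203 196 195 202 215 229 242 248 248 243 243 246 248 249 252 254 249 237 191 142 104  85  84  96 106]
```

```bash
python3 - <<'E'
from rect import *
np.set_printoptions(linewidth=220)
t=np.load("r_top.npy").min(-1).astype(int)
f=rectify(np.load("top0.npz"),.075,.5305,.267).min(-1).astype(int)
s=np.load("r_scene.npy").min(-1).astype(int);sf=rectify(np.load("scene0.npz"),.075,.5305,.267).min(-1).astype(int)
for n,i,cs in(("held",t,(70,90,260,300,320)),("full",f,(70,90,150,260,300,320))):
    for c in cs: print(n,c,"back r48+",i[48:72,c],"front r220+",i[212:246,c])
for n,i in(("sheld",s),("sfull",sf)):
    for c in(70,100,270,300): print(n,c,"back r48+",i[48:72,c],"front r212+",i[212:246,c])
E
```

```text
held 70 back r48+ [135 133 132 133 135 137 138 143 151 165 179 192 207 222 234 242 247 251 253 255 255 255 253 250] front r220+ [ 86  87  89  90  91  91  91  90  90  89  88  88  88  89  91  94  96  99 100 101 102 103 104 104 104 104 102 101 100  98  96  93  90  87]
held 90 back r48+ [108 106 105 106 110 113 116 122 135 153 170 188 206 224 237 243 247 251 254 255 255 255 253 251] front r220+ [75 78 81 84 86 87 87 88 89 90 90 91 91 90 90 89 88 88 88 88 89 89 89 89 88 88 89 90 92 93 93 93 92 91]
held 260 back r48+ [128 129 129 128 126 124 121 120 120 120 122 123 124 126 127 129 129 129 129 127 125 122 120 117] front r220+ [114 124 140 156 172 189 207 223 233 239 245 250 254 254 253 252 247 244 238 229 213 196 179 161 144 129 121 117 114 110 109 110 112 114]
held 300 back r48+ [130 128 127 125 123 122 121 120 121 121 122 124 126 127 129 130 131 131 131 130 127 123 120 116] front r220+ [100 104 112 120 130 144 161 180 194 206 219 231 238 242 243 244 242 239 232 221 205 188 173 159 145 135 130 129 127 125 124 125 126 127]
held 320 back r48+ [130 130 130 129 128 126 125 124 124 124 125 125 
[... 3240 characters left out ...]
3 169 148 135] front r212+ [116 151 185 216 238 245 238 228 225 230 238 246 252 255 255 255 244 214 176 142 111 101 105 115 121 122 122 121 120 119 118 117 117 117]
sfull 270 back r48+ [ 80  77  87 111 146 180 212 245 255 255 255 255 247 237 229 222 214 205 191 180 168 160 153 150] front r212+ [214 241 255 255 255 255 255 255 255 255 255 251 240 225 200 171 145 124 113 106 106 112 118 121 121 119 117 115 114 114 114 116 120 125]
sfull 300 back r48+ [ 39  58  85 121 163 196 225 252 255 255 255 255 254 240 224 204 181 160 144 138 139 145 150 153] front r212+ [228 230 226 223 224 229 235 241 247 253 255 255 252 227 193 153 122 100  92  98 109 116 119 121 121 120 118 114 110 109 113 121 131 141]
```

>>> carry_out --rows '[{"tx":-0.009,"ty":0.03,"tz":0,"wx":0,"wy":0,"wz":0,"jaw":1},{"tx":-0.009,"ty":0.03,"tz":0.04,"wx":0,"wy":0,"wz":0,"jaw":1},{"tx":-0.009,"ty":0.03,"tz":0.09,"wx":0,"wy":0,"wz":0,"jaw":1},{"tx":-0.009,"ty":0.03,"tz":0.13,"wx":0,"wy":0,"wz":0,"jaw":1},{"tx":-0.009,"ty":0.03,"tz":0.16,"wx":0,"wy":0,"wz":0,"jaw":1},{"tx":-0.009,"ty":0.03,"tz":0.176,"wx":0,"wy":0,"wz":0,"jaw":1},{"tx":-0.009,"ty":0.03,"tz":0.176,"wx":0,"wy":0,"wz":0,"jaw":1}]'

```text
time_s: 16.25
tcp_pos: [0.4803, 0.261, 0.3089]
eef_rot: [0.704, 0.711, -0.001, 0.0]
ft_force: [-0.8, -0.3, -2.3]
opening: 0.0077
finger_force: 59.7
```

```bash
cat > edges.py <<'E'
from rect import *
def edge(p,white):   # half-level crossing of a background->white profile, brightness from ends
    lo,hi=np.min(p[:len(p)*2//3]),np.max(p); k=np.argmax(p>(lo+hi)/2); 
    return k-1+((lo+hi)/2-p[k-1])/(p[k]-p[k-1]) if k else np.nan
def meas(c,z,x0,y0):
    i=rectify(c,z,x0,y0).min(-1).astype(float)
    L=[edge(i[r,34:58],1)+34 for r in range(75,205,5)]; Rr=[360-edge(i[r,360:330:-1],1) for r in range(75,205,5)]
    cs=list(range(60,110,5))+list(range(240,325,5)); B=[edge(i[46:70,k],1)+46 for k in cs]; F=[244-edge(i[244:218:-1,k],1) for k in cs]
    return np.array(L),np.array(Rr),np.array(B),np.array(F)
E
python3 - <<'E'
from rig import *
from edges import *
np.set_printoptions(linewidth=200,precision=1,suppress=True)
o=observe();rows(o,[.477,.267,.31],91)
zr=o["tcp_pos"][2]-.2238+.075;print("rim",zr)
for n in("scene","top"):
    c=camera(n);np.savez(n+"5.npz",**c)
    h=meas(c,zr,.5305,.267);f=meas(np.load(n+"0.npz"),.075,.5305,.267)
    for k,a,b in zip("LRBF",h,f): print(n,k,"held-full px",a-b,"med mm",np.nanmedian(a-b)/1.5)
E
```

```text
t [ 0. -0. -0.] w [-0.  0. -0.] | now [0.5 0.3 0.3] yaw 90.58 F [-0.8 -0.3 -2.3] op 0.0077 ff 59.7 t 16.25
rim 0.16013881174187772
scene L held-full px [8.6 8.6 8.9 8.6 8.8 8.3 8.1 8.2 8.8 7.8 8.6 7.4 7.1 7.5 7.9 7.1 7.1 6.8 nan nan nan nan nan nan nan nan] med mm 5.43486463402606
scene R held-full px [6.8 8.6 nan nan nan nan nan nan nan nan nan nan nan nan nan 6.8 nan nan nan nan nan nan 8.1 7.7 7.9 5. ] med mm 5.165359477124184
scene B held-full px [-1.   0.5 -1.4 -1.5 -0.8 -1.7 -1.  -1.6  0.1 -1.3  0.8 -3.1  2.8 -1.8  nan  nan  1.5  2.1  0.7  2.1  1.3  3.4  1.7  3.1  1.8  2.3  1.3] med mm 0.48778103616812984
scene F held-full px [-0.4  5.8  nan  0.2 -0.4 -0.1  0.4 -0.5  0.1  0.1  nan  nan  nan -0.2 -1.1  0.2  0.2 -0.5  0.2  0.4 -0.1 -0.3  0.9  1.6  1.3  1.2  1.5] med mm 0.10370370370369149
top L held-full px [  9.5   9.6   9.2   9.3   9.5   9.5   9.6   9.3   8.8   8.3   8.6   8.6   nan   nan   nan  -9.1  -6.6  -7.2  -3.8  -3.4  -7.5  -3.6   1.9   nan -11.5  -7. ] med mm 5.636904761904762
top R held-full px [ 13.6  13.7  12.1  12.8  12.2  12.6  13.6  11.5  12.5  11.6  12.6  11.5  13.1  12.8  12.3  11.9  12.   11.   11.6  12.3  12.2  11.   10.2  -8.2 -10.   12.4] med mm 8.10714285714287
top B held-full px [-1.3 -1.9 -1.8 -1.8 -2.2 -2.6 -2.7 -2.8 -2.2 -1.8  1.   0.9  0.5  0.8  0.3  0.4  1.   1.   0.6  0.9  1.   1.2  1.4  1.1  0.3  0.8  1.3] med mm 0.3484848484848489
top F held-full px [ -4.7  -9.7 -10.   -1.9   nan  -8.6  -0.5  -6.2  -1.   -0.   -3.7  -3.3  -1.5  -0.8  -0.    0.1   0.2   0.4   0.5   0.4   0.5   0.6   0.3   0.4   0.6   0.6   0.5] med mm -0.027777777777780937
```

>>> carry_out --rows '[{"tx":0.0096,"ty":0,"tz":0,"wx":0,"wy":0,"wz":-0.003,"jaw":1},{"tx":0.0096,"ty":0,"tz":0,"wx":0,"wy":0,"wz":-0.003,"jaw":1},{"tx":0.0096,"ty":0,"tz":0,"wx":0,"wy":0,"wz":-0.003,"jaw":1},{"tx":0.0096,"ty":0,"tz":0,"wx":0,"wy":0,"wz":-0.003,"jaw":1},{"tx":0.0096,"ty":0,"tz":0,"wx":0,"wy":0,"wz":-0.003,"jaw":1}]'

```text
time_s: 16.85
tcp_pos: [0.4795, 0.2672, 0.3099]
eef_rot: [0.7, 0.715, 0.0, 0.0]
ft_force: [-0.0, 0.6, -1.4]
opening: 0.0079
finger_force: 59.8
```

```bash
cat > m.py <<'E'
from rig import *
from edges import *
o=observe();rows(o,[.48,.267,.294],91)
np.set_printoptions(linewidth=200,precision=1,suppress=True)
zr=o["tcp_pos"][2]-.2238+.075;print("rim",zr)
for n in("scene","top"):
    c=camera(n)
    h=meas(c,zr,.5305,.267);f=meas(np.load(n+"0.npz"),.075,.5305,.267)
    for k,a,b in zip("LRBF",h,f): print(n,k,a-b,"med mm",np.nanmedian(a-b)/1.5)
E
python3 m.py
```

```text
t [-0.0004  0.0011  0.0319] w [0.0001 0.     0.0012] | now [0.4795 0.2672 0.3099] yaw 91.22 F [-0.   0.6 -1.4] op 0.0079 ff 59.8 t 16.85
rim 0.16114250319001994
scene L [-3.5 -2.3 -2.  -3.1 -3.  -1.8 -3.2 -3.  -1.6 -2.8 -2.7 -1.8 -3.3 -4.2 -1.4 -3.3 -3.7 -2.7  nan  nan  nan  nan  nan  nan  nan  nan] med mm -1.9298151618276311
scene R [-4.2 -2.3  nan  nan  nan  nan  nan  nan  nan  nan  nan  nan  nan  nan  nan  nan  nan  nan  nan  nan  nan  nan  nan  nan -2.2 -3.3] med mm -1.8843973480208167
scene B [ 0.5  2.5 -0.3  1.5  0.9  0.5  0.7 -0.5  1.8 -0.2 -3.   nan  nan -3.8  0.9 -0.3  0.9  0.9  1.2  1.3  1.1  2.2  1.5  1.6  1.4  1.5  1.9] med mm 0.6111111111111095
scene F [ 1.4  1.4  1.4  1.9  1.5  1.3  2.1  1.1  2.   0.7  nan  0.  -1.6  0.8 -1.3 -0.9 -0.2 -0.5  0.6 -1.9  1.2  1.3 -1.6  0.9  0.8  0.2  0.6] med mm 0.5399335232668534
top L [-0.2 -0.1 -0.1 -0.   0.  -0.3 -0.2 -0.3 -0.5 -1.  -0.1  0.5  1.9  6.2  nan  nan  nan  nan -8.2  nan -9.5 -6.3 -2.6 -1.9  nan  nan] med mm -0.15185185185185426
top R [14.6 14.  13.  12.9 12.7 13.2 13.7 13.3 12.8 13.1 12.6 12.5 12.3 12.8 12.5 12.3 11.6 11.5 11.5  9.   7.6  6.9  7.5  nan  nan  nan] med mm 8.366666666666674
top B [ 1.7  1.3  1.3  1.3  1.3  0.8  0.6  0.4  0.6  1.1  0.6 -0.2  0.2  0.6  0.1  0.1  0.1  0.5  0.7  1.2  0.9  0.9  1.4  1.   0.7  0.8  1. ] med mm 0.5156862745098039
top F [-3.5  3.8  7.2 -0.9  0.2 -2.6 -2.   1.6  3.8  8.  -1.3 -0.7 -0.2  0.2  0.5  0.3  0.2  0.4  0.4  0.4  0.2  0.6  0.7  0.5  0.6  0.6  0.5] med mm 0.24229691876750317
```

>>> carry_out --rows '[{"tx":0,"ty":0,"tz":0,"wx":0,"wy":0,"wz":0,"jaw":1},{"tx":0,"ty":0,"tz":0,"wx":0,"wy":0,"wz":0,"jaw":1},{"tx":0,"ty":0,"tz":0,"wx":0,"wy":0,"wz":0,"jaw":1},{"tx":0,"ty":0,"tz":0,"wx":0,"wy":0,"wz":0,"jaw":1},{"tx":0,"ty":0,"tz":0,"wx":0,"wy":0,"wz":0,"jaw":1},{"tx":0,"ty":0,"tz":0,"wx":0,"wy":0,"wz":0,"jaw":1}]'

```text
time_s: 17.55
tcp_pos: [0.4795, 0.2672, 0.3098]
eef_rot: [0.7, 0.715, 0.0, -0.0]
ft_force: [0.4, -1.0, -1.3]
opening: 0.008
finger_force: 59.8
```

```bash
python3 m.py | cut -c1-400 | grep -E "now|rim|med"; python3 -c "
from rig import *
for i in range(6): print(observe()['tcp_pos'].round(4)); camera('wrist')"
```

```text
t [-0.0005  0.0011  0.0316] w [-0.     -0.      0.0013] | now [0.4795 0.2672 0.3098] yaw 91.23 F [ 0.4 -1.  -1.3] op 0.008 ff 59.8 t 17.55
rim 0.1610154683527521
scene L [-3.7 -2.4 -2.  -3.1 -3.  -1.8 -3.2 -3.  -1.5 -2.9 -2.7 -1.9 -3.4 -4.1 -1.4 -3.4 -3.8 -2.7  nan  nan  nan  nan  nan  nan  nan  nan] med mm -1.9627768524827331
scene R [-4.4 -2.4 -2.4  nan  nan  nan  nan  nan  nan  nan  nan  nan  nan  nan  nan -3.4  nan  nan  nan  nan  nan  nan  nan  nan -2.4 -3.6] med mm -1.9635848694316564
scene B [ 1.   2.6 -0.3  1.4  0.7  0.4  0.8 -0.4  1.7 -0.3  5.4 -5.8  nan  1.7  0.1 -0.4  0.7  1.   1.7  1.1  1.7  2.3  1.8  1.9  1.7  1.3  1.6] med mm 0.7847348255696716
scene F [ 1.4  1.9  1.3  2.   1.7  1.1  1.7  1.3  1.2  0.9  nan  0.1 -0.7  0.7 -1.2 -0.6 -0.1 -0.2  0.4 -2.2  1.1  1.2 -1.   0.9  1.   0.2  0.5] med mm 0.5986111111111162
top L [-0.3 -0.3 -0.3 -0.  -0.3 -0.5 -0.2 -0.3 -0.6 -0.7 -0.4  0.5  1.1  4.8  nan  nan  nan  nan  nan  2.9 -8.  -5.6 -5.6  1.1  nan  nan] med mm -0.1778711484593837
top R [13.7 14.3 13.3 13.  12.1 12.7 12.9 13.4 12.2 12.2 12.4 12.5 12.2 12.8 12.4 11.7 11.7 12.3 11.7  9.   7.3  6.8  8.   nan  nan  nan] med mm 8.19883040935675
top B [ 1.6  1.5  1.4  1.6  1.3  0.9  0.7  0.5  0.7  0.9  0.5  0.6  0.7  0.4  0.5  0.7 -0.1  0.3  0.8  0.3  0.6  0.9  0.5  1.1  0.8  1.3  0.5] med mm 0.47698412698412557
top F [-7.5  nan -8.2 -0.9 -5.8 -4.1 -1.2  0.3  5.7  6.5 -1.1 -0.2  0.   0.1  0.4  0.2  0.2  0.2  0.5  0.4  0.3  0.6  0.7  0.6  0.3  0.5  0.5] med mm 0.16339869281045102
[0.4794 0.2672 0.3098]
[0.4795 0.2672 0.3098]
[0.4795 0.2672 0.3098]
[0.4794 0.2673 0.3098]
[0.4794 0.2672 0.3098]
[0.4795 0.2673 0.3098]
```

>>> carry_out --rows '[{"tx":-0.0016,"ty":0.0008,"tz":0.0,"wx":0,"wy":0,"wz":0,"jaw":1},{"tx":-0.0016,"ty":0.0008,"tz":0.008,"wx":0,"wy":0,"wz":0,"jaw":1},{"tx":-0.0016,"ty":0.0008,"tz":0.014,"wx":0,"wy":0,"wz":0,"jaw":1},{"tx":-0.0016,"ty":0.0008,"tz":0.019,"wx":0,"wy":0,"wz":0,"jaw":1},{"tx":-0.0016,"ty":0.0008,"tz":0.023,"wx":0,"wy":0,"wz":0,"jaw":1},{"tx":-0.0016,"ty":0.0008,"tz":0.026,"wx":0,"wy":0,"wz":0,"jaw":1},{"tx":-0.0016,"ty":0.0008,"tz":0.026,"wx":0,"wy":0,"wz":0,"jaw":1}]'

```text
time_s: 18.65
tcp_pos: [0.4798, 0.2664, 0.2966]
eef_rot: [0.699, 0.715, -0.0, -0.0]
ft_force: [-0.2, -0.0, -2.8]
opening: 0.0078
finger_force: 59.9
```

>>> carry_out --rows '[{"tx":0,"ty":0,"tz":0.002,"wx":0,"wy":0,"wz":0,"jaw":1},{"tx":0,"ty":0,"tz":0.004,"wx":0,"wy":0,"wz":0,"jaw":1},{"tx":0,"ty":0,"tz":0.006,"wx":0,"wy":0,"wz":0,"jaw":1},{"tx":0,"ty":0,"tz":0.006,"wx":0,"wy":0,"wz":0,"jaw":1}]'

```text
time_s: 19.05
tcp_pos: [0.4798, 0.2665, 0.2942]
eef_rot: [0.699, 0.715, 0.0, 0.0]
ft_force: [-2.1, -0.6, 2.6]
opening: 0.0077
finger_force: 60.5
```

>>> carry_out --rows '[{"tx":0,"ty":0,"tz":0.001,"wx":0,"wy":0,"wz":0,"jaw":0.9},{"tx":0,"ty":0,"tz":0,"wx":0,"wy":0,"wz":0,"jaw":0.75},{"tx":0,"ty":0,"tz":0,"wx":0,"wy":0,"wz":0,"jaw":0.65},{"tx":0,"ty":0,"tz":0,"wx":0,"wy":0,"wz":0,"jaw":0.65},{"tx":0,"ty":0,"tz":-0.04,"wx":0,"wy":0,"wz":0,"jaw":0.65},{"tx":0,"ty":0,"tz":-0.1,"wx":0,"wy":0,"wz":0,"jaw":0.65},{"tx":0,"ty":0,"tz":-0.18,"wx":0,"wy":0,"wz":0,"jaw":0.65},{"tx":0,"ty":0,"tz":-0.24,"wx":0,"wy":0,"wz":0,"jaw":0.65}]'

```text
time_s: 19.85
tcp_pos: [0.4798, 0.2667, 0.4158]
eef_rot: [0.699, 0.715, 0.001, -0.0]
ft_force: [0.7, 0.2, -0.4]
opening: 0.0299
finger_force: 0.0
```

>>> carry_out --rows '[{"tx":-0.1,"ty":-0.06,"tz":0,"wx":0,"wy":0,"wz":0,"jaw":0.65},{"tx":-0.2,"ty":-0.06,"tz":0,"wx":0,"wy":0,"wz":0,"jaw":0.65},{"tx":-0.3,"ty":-0.06,"tz":0,"wx":0,"wy":0,"wz":0,"jaw":0.65},{"tx":-0.4,"ty":-0.06,"tz":0,"wx":0,"wy":0,"wz":0,"jaw":0.65},{"tx":-0.45,"ty":-0.06,"tz":0,"wx":0,"wy":0,"wz":0,"jaw":0.65},{"tx":-0.45,"ty":-0.06,"tz":0,"wx":0,"wy":0,"wz":0,"jaw":0.65},{"tx":-0.45,"ty":-0.06,"tz":0,"wx":0,"wy":0,"wz":0,"jaw":0.65}]'

```text
time_s: 20.55
tcp_pos: [0.4547, 0.0404, 0.4139]
eef_rot: [0.7, 0.714, 0.0, -0.0]
ft_force: [0.3, 0.1, 0.7]
opening: 0.0301
finger_force: 0.0
```

```bash
python3 - <<'E'
from rig import *
from edges import *
o=observe();rows(o,o["tcp_pos"])
zr=.145
for n in("scene","top"):
    c=camera(n);np.savez(n+"6.npz",**c);W=cloud(c);z=W[...,2]
    m=(c["img"].min(-1)>120)&(c["img"].max(-1)-c["img"].min(-1)<40)&(abs(W[...,0]-.53)<.07)&(abs(W[...,1]-.267)<.11)&(z>.13)&(z<.16)
    A=np.c_[W[m][:,:2]-[.53,.267],np.ones(m.sum())];k=np.linalg.lstsq(A,z[m],rcond=None)[0]
    v,u=np.nonzero(m);print(n,m.sum(),"z",np.median(z[m]),"slopes",k.round(4),rect(atz(c,np.c_[u,v],zr)))
    h=meas(c,zr,.5305,.267);f=meas(np.load(n+"0.npz"),.075,.5305,.267)
    print([(q,round(np.nanmedian(a-b)/1.5,2)) for q,a,b in zip("LRBF",h,f)])
E
```

```text
t [0. 0. 0.] w [0. 0. 0.] | now [0.4547 0.0404 0.4139] yaw 91.1 F [0.3 0.1 0.7] op 0.0301 ff 0.0 t 20.55
scene 1858 z 0.14294584980933223 slopes [-0.0063  0.0006  0.1412] [0.5263 0.2674 0.1263 0.1954 1.1996]
[('L', np.float64(-1.12)), ('R', np.float64(-0.26)), ('B', np.float64(-0.6)), ('F', np.float64(0.05))]
top 689 z 0.14351985564588038 slopes [ 0.0073 -0.0075  0.1432] [0.5303 0.2684 0.1158 0.1936 1.3201]
[('L', np.float64(-0.51)), ('R', np.float64(0.4)), ('B', np.float64(-0.5)), ('F', np.float64(-0.1))]
```

Both cameras put the stacked tote within about 1 mm of the full one's original pose. It is level, with its rim at about 0.143–0.145 m, which matches an underside at about 70 mm. The robot is clear, so I am handing the job in.

```bash
python3 -c "
from rig import *
print(finish_job())"
```

```text
the job is handed in; nothing more can be done
None
```

The lid was sprung open, and the empty tote now stands turned half round on the full tote's ledges: level, and centred within about 1 mm by both cameras. The job was handed in after about 21 s; no verdict was returned.

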